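Press the labels onto a batch of spice tins

ROBOT

A 6-joint arm with a two-finger parallel gripper is mounted at the origin on a cart in front of the work surface, level with it; the furniture and walls round the work are solid. World frame = base frame: x ahead of the robot, y to its left, z up, the work surface at z = 0. Lengths are in m, angles in rad, forces in N, time in s.
With the tool pointing down it reaches from about 0.425 to 0.925 m from the base axis. Payload 12.5 kg.
Tool frame: the origin (TCP) lies midway between the tips of the shut fingers; the grasp point (between the pads) lies 19 mm behind it; z points along the fingers, y is the line along which they close (so a half turn about z gives the same grasp; the last joint's range is limited). The gripper opens to 85 mm and grips with 20 to 120 N. Pads are 22 mm wide; open, the fingers measure 114 mm over their backs; the gripper's body (76 mm by 85 mm) begins 54 mm behind the grasp point. The pads swing forward as they close: fully open they stand 13 mm farther back than shut.
Start: joints at [1.23, 0.491, 1.559, -0, 1.092, -0.106], TCP at [0.145, 0.608, 0.231] pointing down, gripper open.
Joint ranges: [-3.1, 3.1], [-0.84, 2.19], [0.05, 2.79], [-1.13, 4.28], [0.06, 2.93], [-2.69, 2.69]. Speed limits (rad/s): [2.22, 2.22, 2.79, 3.14, 3.14, 3.14].

INTERFACE

Orientations are given as a 3x3 rotation matrix whose columns are the frame's x, y, z axes.
In Python, from workcell import ctrl, grab_frame, calibration, finder gives the robot as it stands. The module is installed in compiled form; this text tells all that it offers.
- The arm moves only by the tool apply_moves, never from a script. Its argument "targets" is one flat list of numbers, 7 for each row, row after row: the gripper's target within -1 to 1 (fully open at 1, half-way at 0, shut at -1), then the shift along the tool's x, y, z scaled (see below), then the turn, a rotation vector about the tool's x, y, z scaled (see below). A call has exactly 10 rows; each row shifts and turns the commanded pose from where the row before left it, along the tool's axes as they then stand; what a row does not reach is not made up. The controller multiplies each number of a shift by 0.02 m and each number of a turn by 0.08 rad. A row lasts 1/12 s, in which the tool goes at most 41.7 mm and 7.16 degrees, less where a joint would pass 70% of its speed; a pose out of reach is approached as far as the arm can. A call with a number of a shift or a turn outside -1 to 1 is refused whole. A call with a gripper value outside its range is refused whole. The fingers move at their own pace and stop on an object; the grip force is fixed at half the most. Time passes only in rows, so rows that do not move let the fingers close, or fill a call up. It gives the time, the measured TCP pose, the force, the opening and the grip force at its end, in the units of the state.
- ctrl.state(): the state, without advancing time (a new reading comes with each control period).
- grab_frame(name): name is "scene" or "top"; returns (picture, depth): 480x640x3 uint8, red, green, blue; 480x640 float32, m along the optical axis (not along the pixel's ray), 0 where there is no reading.
- calibration(name): a dict with "camera_matrix" (3x3 intrinsics, pixels), "xyz" and "orientation" of the camera in the world. Camera axes: x right, y up, looking along -z (the intrinsics and any distortion apply to the point x, -y, -z); pixel columns grow to the right and rows downward; lengths in m; the calibration is good to about 2 mm. A picture is of the moment at which its call begins. calibration takes no time and is no camera call.
- ctrl.close_job(): hands the job in; it is judged then, once.
Trained networks look in the newest picture that a camera, given by its name, has taken for a name from the list of things; names that differ only in an ending like _2 or _b are one class to them, and where a whole thing is asked for, a point or a joint stands for the part that bears it (a point fixed in the world has none). Each returns a list of dicts, best first, with "p" (0 to 1); they miss things now and then, are a little off and sometimes report something else, mostly with a low value. They report only what shows in the picture. A call takes as long as a camera call.
- finder.masks_of(camera, query): "region" (480x640 bool, what is visible of it) and "box" ([left, top, right, bottom] in pixels, round what is visible of it).
- finder.pinpoint(camera, query): "xy" ([column, row] in pixels: a listed point, or the origin of a listed thing).
The state is a dict: "time": time; "q": joint angles; "dq": joint speeds; "joint_efforts": joint torques, N m; "position": TCP position; "orientation": TCP orientation; "wrist_force": force on the tool from outside, world axes, zero at the start; "wrist_torque": the same for the moment, N m; "grip_width": finger opening in m; "grip_force": force on a finger pad.
Only numpy, scipy, OpenCV 4.12 (cv2) and the standard library are available. Lean on these libraries where they do the work, as an engineer would, in place of code of your own. Each camera call takes 0.05 s, during which the arm holds its last target. There are 200 camera calls.

TASK

First throw the label press's selector lever from its red parking notch into the notch marked with the green bead, then stand every loose spice tin upright on the press, one to a grey pad. Pull the red hand lever towards you to its stop for a moment, and ease it slowly back to rest without letting it fly. After that stand all the tins upright on the cork mat, throw the selector back into its red notch and leave the other things on the worktop where they are.

Things in the scene. Friction and masses are not known exactly. Their poses are not given: they have to be found in the camera images.
- selector_knob (a point): Upright black cylindrical knob, 26 mm across and 55 mm tall, on the selector lever at the right end of the label press; the point is at its middle, 84 mm above the worktop; under the knob runs a steel blade. The lever swings level about a vertical axis; the knob runs on a circle of 90 mm radius about selector_pivot.
- selector_pivot (a point): Point on the selector lever's vertical axis (about 14 mm lower than the knob point). Its x axis is the press's x axis.
- selector_tip (a point): Outer tip of the selector lever's steel blade, on the line from pivot through knob, 102 mm from the axis; it points at the mark of the notch it rests in, 13 mm from the mark's centre.
- selector (a joint): Selector angle, rad. Four sprung detent notches at 0 (red mark, the leftmost, where it starts), 0.5, 1.0 and 1.5; it grows anticlockwise seen from above, the knob moving to the right along an arc bulging towards the robot. Between notches a sprung roller resists with up to about 7 N at the knob, then draws the lever into the nearest notch.
- red_mark (a point): Red round mark, 14 mm across, built into the press beside the selector's parked notch, 115 mm from the selector axis.
- bead_green: Green round bead, 14 mm across and 6 mm high, fixed on the selector panel beside one of the other three notches, 115 mm from the selector axis (two white beads mark the remaining notches); origin under its centre.
- lever_grip (a point): Middle of the red round grip of the sprung hand lever at the left end of the press: a level bar 22 mm thick and 84 mm long, between two steel arms, free in the middle; about 185 mm above the worktop at rest. Its y axis lies along the bar.
- lever_axis (a point): Middle of the hand lever's level pivot axis, 50 mm above the worktop; the grip runs on a circle of 150 mm radius about it. Its axes are the press's: x from the robot's side to the back of the press, y to the left along the bar.
- pull_lever (a joint): Hand lever angle, rad: 0 at rest (leaning 0.45 rad away from the robot), 0.9 at its stop (leaning 0.45 rad towards the robot). A spring draws it back to 0, about 5 N at the grip at rest and 12 N at the stop; let go, it flies back. Pulling it drives the label bar 27 mm towards the back fence, which gently pushes the tins up to it and never clamps them hard.
- mat: Flat cork mat for finished tins, fixed, 100 x 280 mm and 4 mm thick, long side along its y axis; origin at the centre of its underside.
- pad0 (a point): Centre of the left one of three flat grey round tin pads (58 mm across, 70 mm apart) on the press's base plate, 12 mm above the worktop. Behind the pads (36 mm from centre, towards the back) a fence, in front (51 mm from centre at rest) the label bar, both at most 38 mm above the worktop.
- pad1 (a point): Centre of the middle one of three flat grey round tin pads (58 mm across, 70 mm apart) on the press's base plate, 12 mm above the worktop. Behind the pads (36 mm from centre, towards the back) a fence, in front (51 mm from centre at rest) the label bar, both at most 38 mm above the worktop.
- pad2 (a point): Centre of the right one of three flat grey round tin pads (58 mm across, 70 mm apart) on the press's base plate, 12 mm above the worktop. Behind the pads (36 mm from centre, towards the back) a fence, in front (51 mm from centre at rest) the label bar, both at most 38 mm above the worktop.
- tin_red_mid (a point): Squat round spice tin with a red lid, 54 mm across and 38 mm high, with an upright black knob on the lid, 24 mm across and 28 mm tall (66 mm tall in all), about 0.15 kg; the point lies on its axis 33 mm above its foot (half-way up), z along its axis. May be absent.
- tin_blue_mid (a point): Squat round spice tin with a blue lid, 54 mm across and 38 mm high, with an upright black knob on the lid, 24 mm across and 28 mm tall (66 mm tall in all), about 0.15 kg; the point lies on its axis 33 mm above its foot (half-way up), z along its axis. May be absent.
- tin_yellow_mid (a point): Squat round spice tin with a yellow lid, 54 mm across and 38 mm high, with an upright black knob on the lid, 24 mm across and 28 mm tall (66 mm tall in all), about 0.15 kg; the point lies on its axis 33 mm above its foot (half-way up), z along its axis. May be absent.
- tin_green_mid (a point): Squat round spice tin with a green lid, 54 mm across and 38 mm high, with an upright black knob on the lid, 24 mm across and 28 mm tall (66 mm tall in all), about 0.15 kg; the point lies on its axis 33 mm above its foot (half-way up), z along its axis. May be absent.
- pepper_mill: Wooden pepper mill, a bystander; origin at the centre of its underside.
- peanut_jar: Squat jar with a black lid, a bystander; origin at the centre of its underside.
- mustard_bottle: Squeeze bottle with a white cap, a bystander; origin at the centre of its underside.

How it is judged:
By the outcome, as a careful person would: the job done as asked, in the order asked, and still so for the second after the job is handed in, with the robot touching nothing.
Of tin_red, tin_blue, tin_yellow, tin_green only 2 to 3 are there at a start; the rules pass over those that are not, and their reading is None.
At some moment in a run one of tin_red, tin_blue, tin_yellow, tin_green may be knocked a few centimetres aside while the robot is not near it.
It also fails if it takes over 210 s, if anything falls off the work surface, if the arm or the gripper's body presses on something with over 40 N, if the wrist force passes 120 N, or if a joint passes its speed limit or range.

## Working session

There is one attempt and no reset: what is moved stays moved. The work goes in short steps, Python scripts to look and compute and a tool call to move; the robot and the scene stay as the last step left them, time stands still between calls to the robot, and variables do not carry over. Pictures are saved under pics/ and viewed, at most 14 in all, crops included, and the job is handed in when it is done.

Besides the shell and the picture viewer there is one more tool, called after "Emit:" as name(argument=value, ...) on one line, values as JSON. apply_moves: Moves the arm, as the interface text tells. Its arguments: {"type":"object","properties":{"targets":{"type":"array"}},"required":["targets"]}

```bash
mkdir -p pics; cat > h.py <<'E'
import numpy as np, cv2
from workcell import ctrl, grab_frame, calibration, finder
def ray(c,uv):
    k=calibration(c); K=np.array(k["camera_matrix"]); p=np.linalg.solve(K,[uv[0],uv[1],1.])
    R=np.array(k["orientation"]); return np.array(k["xyz"]), R@np.array([p[0],-p[1],-p[2]])
def atz(c,uv,z):
    o,d=ray(c,uv); return o+d*(z-o[2])/d[2]
def save(n,im): cv2.imwrite(f"pics/{n}.png",im[:,:,::-1])
def st():
    s=ctrl.state(); print(round(s["time"],2),np.round(s["position"],4),"F",np.round(s["wrist_force"],1),"w",round(s["grip_width"],4),"gf",round(s["grip_force"],1)); return s
def cloud(c,depth):
    k=calibration(c); K=np.array(k["camera_matrix"]); v,u=np.mgrid[:480,:640]
    p=np.stack([u,v,np.ones_like(u)],-1).reshape(-1,3)@np.linalg.inv(K).T*depth.reshape(-1,1)
    R=np.array(k["orientation"]); P=(p*[1,-1,-1])@R.T+k["xyz"]; P[depth.ravel()==0]=np.nan; return P.reshape(480,640,3)
E
python3 - <<'E'
from h import *
s=st(); print(np.round(s["orientation"],3), np.round(s['q'],3))
for c in("scene","top"):
    k=calibration(c); print(k)
    im,d=grab_frame(c); save(c+"0",im); np.save(c+"0.npy",d)
    zs=dict(selector_knob=.084,selector_pivot=.07,selector_tip=.06,red_mark=.06,bead_green=.06,lever_grip=.185,lever_axis=.05,mat=0,pad0=.012,pad1=.012,pad2=.012,tin_red_mid=.033,tin_blue_mid=.033,tin_yellow_mid=.033,tin_green_mid=.033,pepper_mill=0,peanut_jar=0,mustard_bottle=0)
    P=cloud(c,d)
    for n,z in zs.items():
        for r in finder.pinpoint(c,n)[:2]:
            u,v=np.round(r["xy"]).astype(int); 
            print(c,n,round(r["p"],2),np.round(r["xy"]),np.round(atz(c,r["xy"],z),3),"depth",np.round(P[min(max(v,0),479),min(max(u,0),639)],3))
E
```

```text
0.0 [0.1453 0.6077 0.2307] F [ 0.  -0.1  0.1] w 0.0853 gf 0.0
[[-0.973  0.233 -0.   ]
 [ 0.233  0.973 -0.001]
 [ 0.    -0.001 -1.   ]] [ 1.23   0.492  1.559 -0.     1.092 -0.106]
{'camera_matrix': array([[467.71234579,   0.        , 320.43316226],
       [  0.        , 467.71234579, 243.16482294],
       [  0.        ,   0.        ,   1.        ]]), 'xyz': array([ 0.04173637, -1.00329677,  0.61333834]), 'orientation': array([[ 0.90937889,  0.15525845, -0.38590782],
       [-0.41578582,  0.36678569, -0.83222017],
       [ 0.01233625,  0.91725845,  0.39810143]])}
scene selector_knob 0.66 [350. 258.] [ 0.587 -0.016  0.084] depth [ 0.581 -0.027  0.089]
scene selector_pivot 0.92 [373. 270.] [ 0.623 -0.078  0.07 ] depth [ 0.699  0.046 -0.003]
scene selector_tip 0.56 [340. 270.] [ 0.55 -0.03  0.06] depth [0.596 0.056 0.013]
scene red_mark 0.88 [337. 276.] [ 0.529 -0.054  0.06 ] depth [0.559 0.001 0.027]
scene red_mark 0.54 [377. 271.] [ 0.639 -0.071  0.06 ] depth [ 0.706  0.035 -0.003]
scene lever_grip 0.58 [308. 188.] [0.601 0.305 0.185] depth [0.593 0.284 0.192]
scene lever_axis 0.6 [286.
[... 2405 characters left out ...]
04 0.198 0.012] depth [0.603 0.2   0.013]
top pad2 0.95 [301. 239.] [0.615 0.126 0.012] depth [0.613 0.126 0.015]
top tin_blue_mid 0.52 [373. 313.] [ 0.435 -0.233  0.033] depth [ 0.417 -0.238  0.06 ]
top tin_green_mid 0.62 [409. 327.] [ 0.437 -0.356  0.033] depth [ 0.432 -0.358  0.044]
top pepper_mill 0.51 [320. 261.] [0.567 0.026 0.   ] depth [0.553 0.019 0.018]
top peanut_jar 0.68 [217. 216.] [0.577 0.467 0.   ] depth [0.564 0.456 0.018]
top peanut_jar 0.26 [330. 246.] [0.645 0.022 0.   ] depth [ 0.565 -0.011  0.107]
top mustard_bottle 0.97 [460. 294.] [ 0.663 -0.463  0.   ] depth [ 0.546 -0.465  0.154]
top mustard_bottle 0.55 [377. 314.] [ 0.458 -0.241  0.   ] depth [ 0.429 -0.249  0.045]
```

```bash
python3 - <<'E'
import cv2
a=cv2.imread("pics/top0.png"); cv2.imwrite("pics/top0c.png",cv2.resize(a[150:400,180:500],(800,600+25),interpolation=3)[:600])
a=cv2.imread("pics/scene0.png"); cv2.imwrite("pics/scene0c.png",cv2.resize(a[150:390,220:540],(800,600),interpolation=3))
E
```

```text
(no output)
```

View pics/top0c.png

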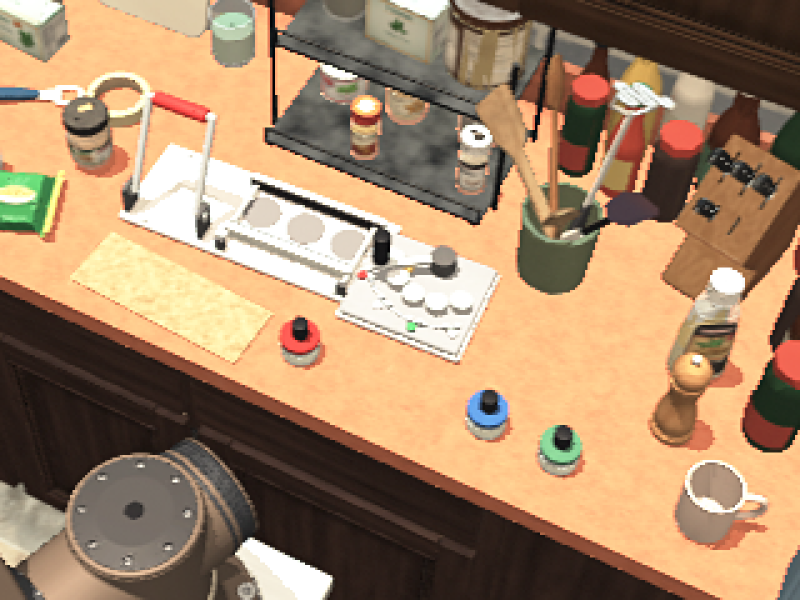

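View pics/scene0c.png

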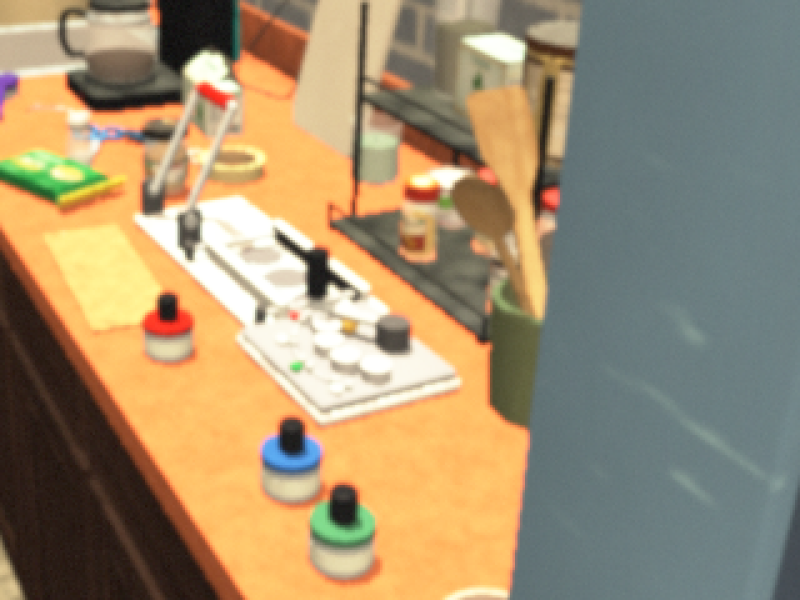

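Top crop (scale 2.5, offset 180,150): red tin (300,342), blue (488,415), green (560,450), all upright, no yellow. Knob (381,247), pivot (443,262), red mark (362,275), green bead (411,326). The mat, pads and lever are clear.

```bash
python3 - <<'E'
from h import *
im,d=grab_frame("top"); P=cloud("top",d)
hsv=cv2.cvtColor(im,cv2.COLOR_RGB2HSV).astype(int)
H,S,V=hsv[...,0],hsv[...,1],hsv[...,2]
def blobs(n,m,roi,amin=4):
    z=np.zeros(m.shape,np.uint8); l,t,r,b=roi; z[t:b,l:r]=m[t:b,l:r]
    k,_,s,c=cv2.connectedComponentsWithStats(z)
    for i in range(1,k):
        if s[i,4]>=amin:
            q=P[_==i]; print(n,s[i].tolist(),np.round(c[i],1),"med",np.round(np.nanmedian(q,0),4), "z",np.round(np.nanpercentile(q[:,2],[10,90]),3))
blobs("redmark",((H<8)|(H>172))&(S>150),(318,252,332,266))
blobs("bead",(H>45)&(H<80)&(S>100),(335,270,352,290))
blobs("grip",((H<8)|(H>172))&(S>130),(235,175,275,205))
blobs("black",V<60,(322,235,345,262),8)
blobs("pivotgrey",(V<130),(350,244,366,264),8)
for r in finder.pinpoint("top","pad1"): print(r["p"],r["xy"],atz("top",r["xy"],.012))
for n in ("tin_red_mid","tin_blue_mid","tin_green_mid","lever_grip","selector_knob","mat"):
    for r in finder.masks_of("top",n)[:1]:
        q=P[r["region"]]; print(n,round(r["p"],2),r["box"],r["region"].sum(),np.round(np.nanmedian(q,0),4))
        if n=="mat":
            c=cv2.minAreaRect(np.array([atz("top",(u,v),.004)[:2] for v,u in np.argwhere(r["region"])],np.float32)); print("mat rect",c)
# panel height
for u,v in ((352,283),(366,275),(372,262),(325,270)): print("panel",np.round(P[v,u],4))
for n,(roi,cond) in dict(red=((285,265,315,300),((H<8)|(H>172))&(S>130)),blue=((360,295,390,330),(H>100)&(H<125)&(S>120)),green=((390,312,418,345),(H>60)&(H<95)&(S>80))).items():
    blobs("lid "+n,cond,roi,20)
    l,t,r,b=roi; blobs("knob "+n,(V<70),roi,8)
E
```

```text
redmark [324, 259, 3, 3, 6] [324.7 259.8] med [0.5613 0.0051 0.0245] z [0.022 0.027]
bead [343, 279, 3, 3, 9] [344. 280.] med [ 0.5112 -0.0935  0.0279] z [0.025 0.035]
grip [241, 187, 23, 12, 138] [251.8 192.4] med [0.5918 0.3074 0.1911] z [0.181 0.198]
black [322, 237, 7, 5, 19] [324.8 238.9] med [0.645  0.0459 0.0267] z [0.023 0.034]
black [329, 240, 7, 16, 70] [332.3 248.5] med [ 0.5692 -0.0184  0.0896] z [0.064 0.107]
pivotgrey [351, 255, 12, 6, 50] [356.5 257.4] med [ 0.6136 -0.0944  0.0344] z [0.021 0.048]
0.97 [318.0, 247.7] [0.60781591 0.05406537 0.012     ]
0.92 [301.3, 239.8] [0.61245216 0.12453078 0.012     ]
0.84 [281.9, 230.8] [0.61721869 0.20793155 0.012     ]
tin_red_mid 0.74 [291.2, 277.6, 309.2, 296.2] 240 [0.4118 0.0251 0.0365]
tin_blue_mid 0.56 [365.5, 304.2, 385.4, 326.1] 307 [ 0.4244 -0.242   0.0353]
tin_green_mid 0.63 [395.9, 317.1, 410.3, 339.1] 300 [ 0.4187 -0.3436  0.036 ]
lever_grip 0.77 [232.0, 184.0, 265.8, 232.1] 385 [0.5811 0.3095 0.1582]
selector_knob 0.64 [329.6, 244.2, 361.7, 261.6] 232 [ 0.6048 -0.0612  0.0501]
mat 0.69 [206.4, 243.6, 290.7, 293.7] 1861 [0.4183 0.232  0.0032]
mat rect ((0.4185016453266144, 0.237355038523674), (0.2852201759815216, 0.1027316078543663), 86.29849243164062)
panel [ 0.5208 -0.1199  0.0163]
panel [ 0.5728 -0.1494  0.0179]
panel [ 0.6355 -0.1453  0.0162]
panel [ 0.5245 -0.0148  0.0207]
lid red [292, 278, 16, 14, 139] [299.4 285.1] med [0.4142 0.0257 0.0377] z [0.031 0.044]
knob red [297, 277, 6, 9, 37] [299.8 281.3] med [0.4172 0.0286 0.0607] z [0.046 0.066]
lid blue [367, 306, 16, 15, 134] [374.4 314.5] med [ 0.425  -0.2426  0.0376] z [0.032 0.045]
knob blue [372, 306, 7, 10, 43] [375.4 310.6] med [ 0.4293 -0.2421  0.0576] z [0.045 0.069]
lid green [396, 320, 16, 16, 135] [403.5 328.9] med [ 0.4202 -0.3455  0.0371] z [0.031 0.043]
knob green [402, 320, 7, 10, 44] [404.8 324.9] med [ 0.4216 -0.3444  0.0581] z [0.044 0.067]
```

```bash
python3 - <<'E'
import cv2
a=cv2.imread("pics/top0.png"); cv2.imwrite("pics/topz.png",cv2.resize(a[225:300,300:400],(800,600),interpolation=2))
E
```

```text
(no output)
```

View pics/topz.png

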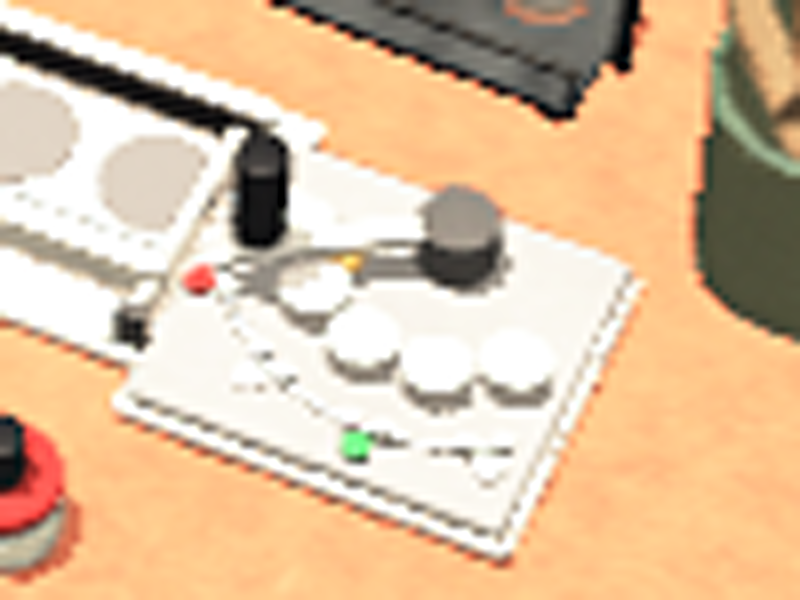

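Zoom (scale 8, offset 300,225): the red mark is at (200,280), a white bead at (250,378), the green bead at (355,445) and a white bead at (490,465). Green is therefore the notch at 1.0 rad. The knob top is at (262,148).

```bash
cat >> h.py <<'E'
from scipy.spatial.transform import Rotation as Rn
def go(p,yaw=None,tag=""):
    """shift to TCP p (tool axes, units .02) and turn about tool z (units .08); yaw=angle of tool y line in world (mod pi), tool pointing down"""
    s=ctrl.state(); R=np.array(s["orientation"])
    a=np.arctan2(R[1,1],R[0,1]); 
    t=0 if yaw is None else (yaw-a+np.pi/2)%np.pi-np.pi/2
    print(tag,"shift/units",np.round(R.T@(np.array(p)-s["position"])/.02,2),"turn/units",round(-t/.08,2),"yaw",round(a,3),"tiltz",np.round(R[:,2],3))
E
python3 - <<'E'
from h import *
print("knob top",atz("top",(332.75,243.5),.1115),"scene",atz("scene",(347.2,251.6),.1115))
rd=atz("top",(324.9,260),.02);be=atz("top",(344.2,280.3),.024); print(rd,be,np.linalg.norm((rd-be)[:2]))
m=(rd+be)[:2]/2; c=(be-rd)[:2]; c/=np.linalg.norm(c); pv=m+.1009*np.array([-c[1],c[0]]); print("pivot",pv)
a0=np.arctan2(*(rd[:2]-pv)[::-1]); print("a0",a0)
for a in (0,.25,.5,.75,1.): print(a,pv+.09*np.array([np.cos(a0+a),np.sin(a0+a)]))
im=cv2.imread("pics/top0.png"); 
# pads: grey blobs inside white
hsv=cv2.cvtColor(im,cv2.COLOR_BGR2HSV); V=hsv[...,2]; roi=np.zeros(V.shape,bool); roi[222:258,270:332]=1
m=((V>140)&(V<225)&(hsv[...,1]<60)&roi).astype(np.uint8)
m=cv2.morphologyEx(m,cv2.MORPH_OPEN,np.ones((3,3),np.uint8))
k,_,s,c=cv2.connectedComponentsWithStats(m)
for i in range(1,k):
    if s[i,4]>20: print("pad",s[i].tolist(),np.round(atz("top",c[i],.012),4))
d=np.load("top0.npy");P=cloud("top",d)
g=((hsv[...,0]<8)|(hsv[...,0]>172))&(hsv[...,1]>130); z=np.zeros_like(g); z[180:205,235:275]=1; ys,xs=np.where(g&z)
A=np.c_[xs,ys]; mu=A.mean(0); _,_,vt=np.linalg.svd(A-mu,full_matrices=False); t=(A-mu)@vt[0]
for q in (t.min(),0,t.max()): print("grip",np.round(atz("top",mu+q*vt[0],.185),4))
go([.570,-.012,.15],a0+np.pi/2)
E
```

```text
knob top [ 0.57608676 -0.01590339  0.1115    ] scene [ 0.5692919  -0.03122154  0.1115    ]
[0.56392841 0.00495599 0.02      ] [ 0.51361918 -0.0933391   0.024     ] 0.11042166512303844
pivot [ 0.6285929  -0.09016262]
a0 2.1678567713377768
0 [ 0.57799365 -0.01573335]
0.25 [ 0.56115256 -0.03056563]
0.5 [ 0.54850459 -0.04910337]
0.75 [ 0.54083612 -0.07019396]
1.0 [ 0.53862394 -0.09252612]
pad [271, 242, 37, 16, 122] [0.5519 0.143  0.012 ]
grip [0.5918 0.3625 0.185 ]
grip [0.5965 0.3105 0.185 ]
grip [0.6002 0.2687 0.185 ]
 shift/units [-27.86 -25.21   4.06] turn/units 9.24 yaw 1.336 tiltz [ 0.  0. -1.]
```

Emit:
apply_moves(targets=[1,-1,-0.9,0,0,0,0,1,-1,-0.9,0,0,0,0,1,-1,-0.9,0,0,0,0,1,-1,-0.9,0,0,0,0,1,-1,-0.9,0,0,0,0,1,-1,-0.9,0,0,0,0,1,-1,-0.9,0,0,0,0,1,-1,-0.9,0,0,0,0,1,-1,-0.9,0,0,0,0,1,-1,-0.9,0,0,0,0])

```text
time: 3.13
position: [0.2986, 0.3852, 0.2314]
orientation: [[-0.973, 0.232, 0.0], [0.232, 0.973, 0.0], [-0.0, 0.0, -1.0]]
wrist_force: [0.5, 0.5, 1.1]
grip_width: 0.0853
grip_force: 0.0
```

Emit:
apply_moves(targets=[1,-1,-0.9,0,0,0,0,1,-1,-0.9,0,0,0,0,1,-1,-0.9,0,0,0,0,1,-1,-0.9,0,0,0,0,1,-1,-0.9,0,0,0,0,1,-1,-0.9,0,0,0,0,1,-1,-0.9,0,0,0,0,1,-1,-0.9,0,0,0,0,1,-1,-0.9,0,0,0,0,1,-1,-0.9,0,0,0,0])

```text
time: 3.97
position: [0.4513, 0.1635, 0.2315]
orientation: [[-0.973, 0.233, 0.0], [0.233, 0.973, 0.0], [-0.0, 0.0, -1.0]]
wrist_force: [1.0, 0.3, 0.3]
grip_width: 0.0851
grip_force: 0.0
```

Emit:
apply_moves(targets=[0,-1,-0.9,0.2,0,0,0,0,-1,-0.9,0.2,0,0,0,0,-1,-0.9,0.2,0,0,0,0,-1,-0.9,0.2,0,0,0,0,-1,-0.9,0.2,0,0,0,0,-1,-0.9,0.2,0,0,0,0,-1,-0.9,0.2,0,0,0,0,-0.8,-0.9,0.2,0,0,0,0,0,0,0.2,0,0,0,0,0,0,0,0,0,0])

```text
time: 4.8
position: [0.5687, -0.0124, 0.1943]
orientation: [[-0.972, 0.234, -0.001], [0.234, 0.972, 0.0], [0.002, 0.0, -1.0]]
wrist_force: [-0.2, -0.2, 0.1]
grip_width: 0.0429
grip_force: 0.0
```

Emit:
apply_moves(targets=[0.2,0,0,0,0,0,1,0.2,0,0,0,0,0,1,0.2,0,0,0,0,0,1,0.2,0,0,0,0,0,1,0.2,0,0,0,0,0,1,0.2,0,0,0,0,0,1,0.2,0,0,0,0,0,1,0.2,0,0,0,0,0,1,0.2,0,0,0,0,0,1,0.2,0,0,0,0,0,0.2])

```text
time: 5.63
position: [0.5684, -0.0106, 0.1957]
orientation: [[-0.562, 0.827, 0.0], [0.827, 0.562, 0.0], [0.0, 0.0, -1.0]]
wrist_force: [-0.4, 0.7, -0.9]
grip_width: 0.0513
grip_force: 0.0
```

```bash
python3 - <<'E'
from h import *
st(); go([.577,-.016,.075],2.168+np.pi/2)
im,d=grab_frame("top"); a=im[205:280,290:390]; b,_=grab_frame("scene"); b=b[215:290,300:400]
save("near1",np.hstack([cv2.resize(x,(400,300),interpolation=cv2.INTER_CUBIC) for x in(a,b)]))
E
```

```text
5.63 [ 0.5684 -0.0106  0.1957] F [-0.4  0.7 -0.9] w 0.0513 gf 0.0
 shift/units [-0.47  0.2   6.03] turn/units 0.0 yaw 0.597 tiltz [ 0.  0. -1.]
```

View pics/near1.png

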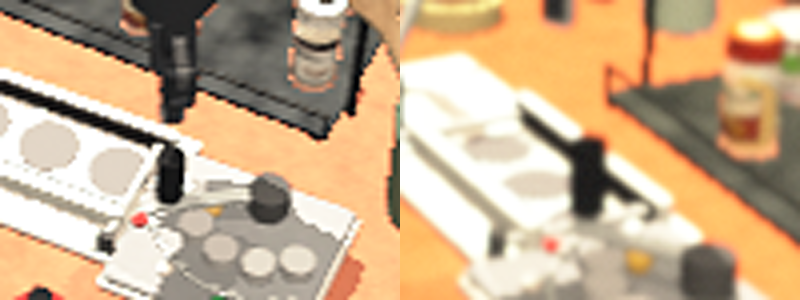

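The tip sits right above the black knob (tip (178,118), knob (170,175) in the left half), so I'm descending with wide fingers.

Emit:
apply_moves(targets=[0.5,-0.05,0.02,0.6,0,0,0,0.5,-0.05,0.02,0.6,0,0,0,0.5,-0.05,0.02,0.6,0,0,0,0.5,-0.05,0.02,0.6,0,0,0,0.5,-0.05,0.02,0.6,0,0,0,0.5,-0.05,0.02,0.6,0,0,0,0.5,-0.05,0.02,0.6,0,0,0,0.5,-0.05,0.02,0.6,0,0,0,0.5,-0.05,0.02,0.6,0,0,0,0.5,-0.05,0.02,0.6,0,0,0])

```text
time: 6.57
position: [0.5779, -0.0176, 0.0743]
orientation: [[-0.565, 0.825, 0.0], [0.825, 0.565, 0.0], [0.0, 0.0, -1.0]]
wrist_force: [-0.4, -0.5, 0.1]
grip_width: 0.064
grip_force: 0.0
```

```bash
python3 - <<'E'
from h import *
st(); 
im,d=grab_frame("top"); a=im[205:280,290:390]; b,_=grab_frame("scene"); b=b[215:290,300:400]
save("near2",np.hstack([cv2.resize(x,(400,300),interpolation=cv2.INTER_CUBIC) for x in(a,b)]))
E
```

```text
6.57 [ 0.5779 -0.0176  0.0743] F [-0.4 -0.5  0.1] w 0.064 gf 0.0
```

View pics/near2.png

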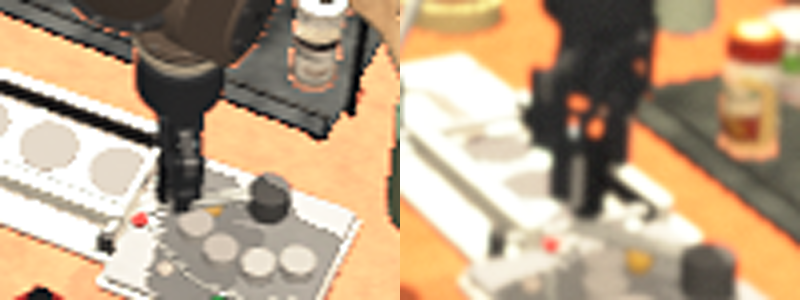

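Emit:
apply_moves(targets=[-0.2,0,0,0,0,0,0,-0.2,0,0,0,0,0,0,-0.2,0,0,0,0,0,0,-0.2,0,0,0,0,0,0,-0.2,0,0,0,0,0,0,-0.2,0,0,0,0,0,0,-0.2,0,0,0,0,0,0,-0.2,0,0,0,0,0,0,-0.2,0,0,0,0,0,0,-0.2,0,0,0,0,0,0])

```text
time: 7.5
position: [0.5778, -0.0176, 0.0753]
orientation: [[-0.565, 0.825, 0.0], [0.825, 0.565, 0.0], [0.0, 0.0, -1.0]]
wrist_force: [1.2, -0.7, -0.0]
grip_width: 0.0341
grip_force: 0.0
```

Emit:
apply_moves(targets=[-0.2,-0.006,-0.225,0,0,0,-0.625,-0.2,-0.006,-0.225,0,0,0,-0.625,-0.2,-0.006,-0.225,0,0,0,-0.625,-0.2,-0.006,-0.225,0,0,0,-0.625,-0.2,-0.006,-0.225,0,0,0,-0.625,-0.2,-0.006,-0.225,0,0,0,-0.625,-0.2,-0.006,-0.225,0,0,0,-0.625,-0.2,-0.006,-0.225,0,0,0,-0.625,-0.2,-0.006,-0.225,0,0,0,-0.625,-0.2,-0.006,-0.225,0,0,0,-0.625])

```text
time: 8.33
position: [0.5488, -0.0513, 0.0754]
orientation: [[-0.892, 0.451, 0.001], [0.451, 0.892, 0.0], [-0.001, 0.0, -1.0]]
wrist_force: [1.1, 0.1, 0.6]
grip_width: 0.0341
grip_force: 0.4
```

Emit:
apply_moves(targets=[-0.2,-0.006,-0.225,0,0,0,-0.625,-0.2,-0.006,-0.225,0,0,0,-0.625,-0.2,-0.006,-0.225,0,0,0,-0.625,-0.2,-0.006,-0.225,0,0,0,-0.625,-0.2,-0.006,-0.225,0,0,0,-0.625,-0.2,-0.006,-0.225,0,0,0,-0.625,-0.2,-0.006,-0.225,0,0,0,-0.625,-0.2,-0.006,-0.225,0,0,0,-0.625,-0.2,-0.006,-0.225,0,0,0,-0.625,-0.2,-0.006,-0.225,0,0,0,-0.625])

```text
time: 9.17
position: [0.539, -0.0948, 0.0754]
orientation: [[-0.999, -0.032, 0.001], [-0.032, 0.999, 0.0], [-0.001, 0.0, -1.0]]
wrist_force: [0.7, 1.3, -0.6]
grip_width: 0.0343
grip_force: 0.3
```

Emit:
apply_moves(targets=[0.2,0,0,0,0,0,0,0.2,0,0,0,0,0,0,0.2,0,0,0,0,0,0,0.2,0,0,0,0,0,0,0.2,0,0,-0.6,0,0,0,0.2,0,0,-1,0,0,0,0.2,0,0,-1,0,0,0,0.2,0,0,-1,0,0,0,0.2,0,0,-1,0,0,0,0.2,0,0,-1,0,0,0])

```text
time: 10.0
position: [0.5386, -0.0944, 0.1883]
orientation: [[-1.0, -0.029, -0.0], [-0.029, 1.0, 0.0], [0.0, 0.0, -1.0]]
wrist_force: [-0.1, 0.2, 0.2]
grip_width: 0.0511
grip_force: 0.0
```

```bash
python3 - <<'E'
from h import *
st(); 
im,d=grab_frame("top"); a=im[205:280,290:390]; b,_=grab_frame("scene"); b=b[235:310,300:400]
save("near3",np.hstack([cv2.resize(x,(400,300),interpolation=cv2.INTER_CUBIC) for x in(a,b)]))
P=cloud("top",d)
for n in ("tin_red_mid","tin_blue_mid","tin_green_mid"):
    for r in finder.pinpoint("top",n)[:1]: print(n,round(r["p"],2),np.round(r["xy"],1),np.round(atz("top",r["xy"],.033),4))
hsv=cv2.cvtColor(im,cv2.COLOR_RGB2HSV).astype(int)
V=hsv[...,2]
for n,(l,t,r,b) in dict(red=(285,265,315,300),blue=(360,295,390,330),green=(390,312,418,345)).items():
    z=np.zeros(V.shape,np.uint8); z[t:b,l:r]=V[t:b,l:r]<70
    k,_,s,c=cv2.connectedComponentsWithStats(z); i=1+np.argmax(s[1:,4]); print(n,s[i],np.round(atz("top",c[i],.054),4))
go([.4372,-.2335,.16],None,"blue")
E
```

```text
10.0 [ 0.5386 -0.0944  0.1883] F [-0.1  0.2  0.2] w 0.0511 gf 0.0
tin_red_mid 0.79 [300.7 283.9] [0.4262 0.0288 0.033 ]
tin_blue_mid 0.86 [377. 314.] [ 0.4358 -0.2469  0.033 ]
tin_green_mid 0.58 [408.2 328.6] [ 0.4316 -0.3568  0.033 ]
red [297 277   6   9  37] [0.4214 0.0295 0.054 ]
blue [372 306   7  10  48] [ 0.432  -0.2399  0.054 ]
green [402 320   7  10  43] [ 0.426  -0.3439  0.054 ]
blue shift/units [ 5.26 -6.8   1.34] turn/units 0.0 yaw 1.6 tiltz [-0.001  0.    -1.   ]
```

View pics/near3.png

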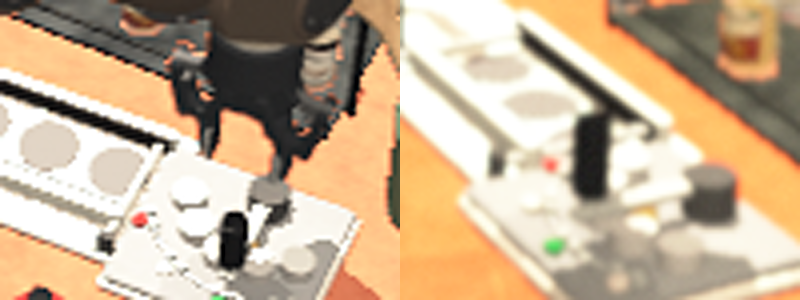

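The lever now points at the green bead ((218,298) in the left half). Next is the blue tin.

Emit:
apply_moves(targets=[0.2,0.69,-0.89,0.3,0,0,0,0.2,0.69,-0.89,0.3,0,0,0,0.2,0.69,-0.89,0.3,0,0,0,0.2,0.69,-0.89,0.3,0,0,0,0.2,0.69,-0.89,0.3,0,0,0,0.2,0.69,-0.89,0.3,0,0,0,0.2,0.69,-0.89,0.3,0,0,0,0.2,0.69,-0.89,0.3,0,0,0,0.2,0,0,0.7,0,0,0,0.2,0,0,0.7,0,0,0])

```text
time: 11.08
position: [0.4317, -0.2409, 0.1101]
orientation: [[-1.0, -0.027, -0.001], [-0.027, 1.0, 0.001], [0.001, 0.001, -1.0]]
wrist_force: [0.2, 0.1, 0.1]
grip_width: 0.0514
grip_force: 0.0
```

```bash
cat >> h.py <<'E'
BK=dict(red=None,blue=None,green=None)
def tins(im=None,c="top"):
    """tin knob centres from coloured lid blobs + dark knob above; returns dict"""
    if im is None: im,_=grab_frame(c)
    hsv=cv2.cvtColor(im,cv2.COLOR_RGB2HSV).astype(int); H,S,V=hsv[...,0],hsv[...,1],hsv[...,2]; out={}
    for n in BK:
        for r in finder.masks_of(c,f"tin_{n}_mid")[:2]:
            m=r["region"]; hh=dict(red=(H<8)|(H>172),blue=(H>100)&(H<125),green=(H>60)&(H<95))[n]&(S>80)&m
            if hh.sum()<20: continue
            v,u=np.where(hh); c0=atz(c,(u.mean(),v.mean()),.038)
            print(n,round(r["p"],2),"lid px",np.round((u.mean(),v.mean()),1),"lid",np.round(c0,3)); out[n]=c0
            l,t,rr,b=[int(x) for x in r["box"]]; z=np.zeros(V.shape,np.uint8); z[t-3:b,l-2:rr+2]=V[t-3:b,l-2:rr+2]<70
            k,_,s,cc=cv2.connectedComponentsWithStats(z)
            if k>1:
                i=1+np.argmax(s[1:,4]); print("   knob",s[i].tolist(),np.round(atz(c,cc[i],.054),4))
            break
    return out
E
python3 - <<'E'
from h import *
for p in ((285.2,234.8),(302.4,241.5),(319.8,247.4)): print(np.round(atz("top",p,.012),4))
tins(); go([.432,-.24,.042])
E
```

```text
[0.606  0.1879 0.012 ]
[0.6072 0.1173 0.012 ]
[0.6121 0.0489 0.012 ]
red 0.52 lid px [299.4 285.2] lid [0.417 0.028 0.038]
   knob [297, 277, 6, 9, 37] [0.4214 0.0295 0.054 ]
blue 0.66 lid px [374.4 314.2] lid [ 0.428 -0.24   0.038]
   knob [372, 306, 7, 10, 57] [ 0.4325 -0.2394  0.054 ]
green 0.8 lid px [403.7 328.8] lid [ 0.421 -0.345  0.038]
   knob [401, 320, 8, 10, 60] [ 0.4268 -0.3431  0.054 ]
 shift/units [ 0.01 -0.01  3.44] turn/units 0.0 yaw 1.6 tiltz [-0.001  0.001 -1.   ]
```

Emit:
apply_moves(targets=[0.2,0,0,0.6,0,0,0,0.2,0,0,0.6,0,0,0,0.2,0,0,0.6,0,0,0,0.2,0,0,0.6,0,0,0,0.2,0,0,0.6,0,0,0,0.2,0,0,0.4,0,0,0,0.2,0,0,0,0,0,0,-1,0,0,0,0,0,0,-1,0,0,0,0,0,0,-1,0,0,0,0,0,0])

```text
time: 12.12
position: [0.4329, -0.2403, 0.0441]
orientation: [[-1.0, -0.029, 0.001], [-0.029, 1.0, -0.001], [-0.001, -0.001, -1.0]]
wrist_force: [-0.3, 1.2, 1.7]
grip_width: 0.0222
grip_force: 58.6
```

Emit:
apply_moves(targets=[-1,0,0,0,0,0,0,-1,0,0,0,0,0,0,-1,0,0,0,0,0,0,-1,0,0,0,0,0,0,-1,0,0,-0.5,0,0,0,-1,0,0,-1,0,0,0,-1,0,0,-1,0,0,0,-1,0,0,-1,0,0,0,-1,0,0,-1,0,0,0,-1,0,0,-1,0,0,0])

```text
time: 12.95
position: [0.4323, -0.2401, 0.155]
orientation: [[-1.0, -0.029, 0.0], [-0.029, 1.0, -0.0], [-0.0, -0.0, -1.0]]
wrist_force: [-0.6, -0.4, -1.1]
grip_width: 0.0222
grip_force: 59.1
```

```bash
python3 - <<'E'
from h import *
st(); go([.6084,.118,.152],np.pi/2+.04,"pad1")
E
```

```text
12.95 [ 0.4323 -0.2401  0.155 ] F [-0.6 -0.4 -1.1] w 0.0222 gf 59.1
pad1 shift/units [-9.32 17.64  0.15] turn/units -0.14 yaw 1.6 tiltz [ 0. -0. -1.]
```

Emit:
apply_moves(targets=[-1,-0.47,0.88,-0.5,0,0,0,-1,-0.47,0.88,-0.5,0,0,0,-1,-0.47,0.88,-0.5,0,0,0,-1,-0.47,0.88,-0.5,0,0,0,-1,-0.47,0.88,0,0,0,0,-1,-0.47,0.88,0,0,0,0,-1,-0.47,0.88,0,0,0,0,-1,-0.47,0.88,0,0,0,0,-1,-0.47,0.88,0,0,0,0,-1,-0.47,0.88,0,0,0,0])

```text
time: 13.78
position: [0.5215, -0.0606, 0.194]
orientation: [[-1.0, -0.029, 0.0], [-0.029, 1.0, -0.0], [-0.0, -0.0, -1.0]]
wrist_force: [0.1, -0.9, -1.0]
grip_width: 0.0219
grip_force: 59.2
```

Emit:
apply_moves(targets=[-1,-0.46,0.88,0,0,0,0,-1,-0.46,0.88,0,0,0,0,-1,-0.46,0.88,0,0,0,0,-1,-0.46,0.88,0,0,0,0,-1,-0.46,0.88,0,0,0,0,-1,-0.46,0.88,0,0,0,0,-1,-0.46,0.88,0,0,0,0,-1,-0.46,0.88,0,0,0,0,-1,-0.46,0.88,0,0,0,0,-1,-0.46,0.88,0,0,0,0])

```text
time: 14.62
position: [0.6083, 0.1179, 0.194]
orientation: [[-1.0, -0.029, -0.0], [-0.029, 1.0, -0.0], [0.0, -0.0, -1.0]]
wrist_force: [-0.7, 0.1, -1.7]
grip_width: 0.0224
grip_force: 59.2
```

Emit:
apply_moves(targets=[-1,0,0,0.8,0,0,0,-1,0,0,0.8,0,0,0,-1,0,0,0.8,0,0,0,-1,0,0,0.8,0,0,0,-1,0,0,0.8,0,0,0,-1,0,0,0,0,0,0,-1,0,0,0,0,0,0,-1,0,0,0,0,0,0,-1,0,0,0,0,0,0,-1,0,0,0,0,0,0])

```text
time: 15.45
position: [0.6086, 0.1171, 0.1144]
orientation: [[-1.0, -0.029, 0.002], [-0.029, 1.0, 0.0], [-0.002, 0.0, -1.0]]
wrist_force: [-0.4, -0.4, -1.6]
grip_width: 0.022
grip_force: 59.3
```

```bash
python3 - <<'E'
from h import *
st(); go([.6084,.118,.057],None,"pad1")
im,d=grab_frame("top"); a=im[195:270,270:370]; b,_=grab_frame("scene"); b=b[205:280,290:390]
save("near4",np.hstack([cv2.resize(x,(400,300),interpolation=cv2.INTER_CUBIC) for x in(a,b)]))
E
```

```text
15.45 [0.6086 0.1171 0.1144] F [-0.4 -0.4 -1.6] w 0.022 gf 59.3
pad1 shift/units [0.01 0.05 2.87] turn/units 0.0 yaw 1.6 tiltz [ 0.002  0.    -1.   ]
```

View pics/near4.png

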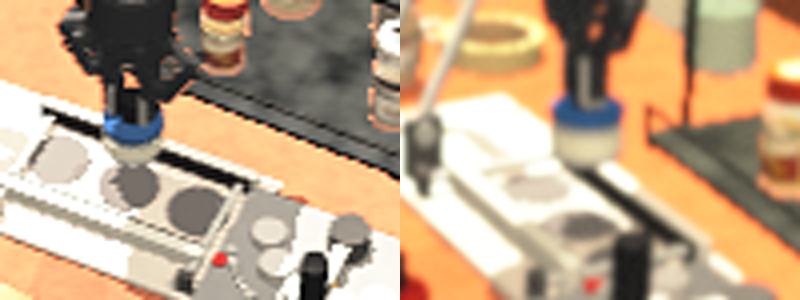

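The tin hangs upright over the middle pad (shadow on pad1 at (130,185)), so I'm lowering it.

Emit:
apply_moves(targets=[-1,0,0,0.5,0,0,0,-1,0,0,0.5,0,0,0,-1,0,0,0.5,0,0,0,-1,0,0,0.5,0,0,0,-1,0,0,0.4,0,0,0,-1,0,0,0.25,0,0,0,-1,0,0,0.15,0,0,0,-1,0,0,0.05,0,0,0,-1,0,0,0,0,0,0,-1,0,0,0,0,0,0])

```text
time: 16.38
position: [0.6084, 0.1171, 0.0565]
orientation: [[-1.0, -0.029, 0.001], [-0.029, 1.0, 0.0], [-0.001, 0.0, -1.0]]
wrist_force: [0.3, -0.4, -1.4]
grip_width: 0.0221
grip_force: 59.2
```

Emit:
apply_moves(targets=[0.1,0,0,0,0,0,0,0.1,0,0,0,0,0,0,0.1,0,0,0,0,0,0,0.1,0,0,0,0,0,0,0.1,0,0,-0.5,0,0,0,0.1,0,0,-1,0,0,0,0.1,0,0,-1,0,0,0,0.1,0,0,-1,0,0,0,0.1,0,0,-1,0,0,0,0.1,0,0,-1,0,0,0])

```text
time: 17.22
position: [0.6082, 0.1171, 0.1682]
orientation: [[-1.0, -0.029, 0.001], [-0.029, 1.0, 0.0], [-0.001, 0.0, -1.0]]
wrist_force: [0.2, 0.3, 0.3]
grip_width: 0.0472
grip_force: 0.0
```

```bash
python3 - <<'E'
from h import *
st(); tins(); go([.4264,-.3436,.19],None,"green")
E
```

```text
17.22 [0.6082 0.1171 0.1682] F [0.2 0.3 0.3] w 0.0472 gf 0.0
red 0.82 lid px [299.1 285.1] lid [0.416 0.03  0.038]
   knob [297, 277, 6, 9, 48] [0.4216 0.0304 0.054 ]
blue 0.64 lid px [302.6 235.6] lid [0.613 0.12  0.038]
   knob [294, 227, 12, 10, 60] [0.6177 0.1275 0.054 ]
green 0.86 lid px [403.5 328.9] lid [ 0.421 -0.344  0.038]
   knob [402, 320, 7, 10, 43] [ 0.426  -0.3439  0.054 ]
green shift/units [  9.76 -22.76  -1.16] turn/units 0.0 yaw 1.6 tiltz [ 0.001  0.    -1.   ]
```

Emit:
apply_moves(targets=[0.2,0.42,-0.99,-0.3,0,0,0,0.2,0.42,-0.99,-0.3,0,0,0,0.2,0.42,-0.99,0,0,0,0,0.2,0.42,-0.99,0,0,0,0,0.2,0.42,-0.99,0,0,0,0,0.2,0.42,-0.99,0,0,0,0,0.2,0.42,-0.99,0,0,0,0,0.2,0.42,-0.99,0,0,0,0,0.2,0.42,-0.99,0,0,0,0,0.2,0.42,-0.99,0,0,0,0])

```text
time: 18.25
position: [0.5291, -0.0841, 0.1774]
orientation: [[-1.0, -0.029, -0.002], [-0.029, 1.0, 0.001], [0.002, 0.001, -1.0]]
wrist_force: [-0.4, -0.1, -0.0]
grip_width: 0.0512
grip_force: 0.0
```

Emit:
apply_moves(targets=[0.2,0.42,-0.99,0,0,0,0,0.2,0.42,-0.99,0,0,0,0,0.2,0.42,-0.99,0,0,0,0,0.2,0.42,-0.99,0,0,0,0,0.2,0.42,-0.99,0,0,0,0,0.2,0.42,-0.99,0,0,0,0,0.2,0.42,-0.99,0.2,0,0,0,0.2,0.42,-0.99,0.4,0,0,0,0.2,0.42,-0.99,0.5,0,0,0,0.2,0.42,-0.99,0.5,0,0,0])

```text
time: 19.08
position: [0.451, -0.2844, 0.1452]
orientation: [[-1.0, -0.029, -0.001], [-0.029, 1.0, 0.001], [0.001, 0.001, -1.0]]
wrist_force: [0.3, -0.2, -0.1]
grip_width: 0.0514
grip_force: 0.0
```

Emit:
apply_moves(targets=[0.2,0.42,-0.99,0.5,0,0,0,0.2,0.42,-0.99,0.5,0,0,0,0.2,0.42,-0.98,0.5,0,0,0,0.2,0.1,0,0.5,0,0,0,0.2,0,0,0,0,0,0,0.2,0,0,0,0,0,0,0.2,0,0,0,0,0,0,0.2,0,0,0,0,0,0,0.2,0,0,0,0,0,0,0.2,0,0,0,0,0,0])

```text
time: 19.92
position: [0.4268, -0.3433, 0.1067]
orientation: [[-1.0, -0.03, 0.001], [-0.03, 1.0, -0.0], [-0.001, -0.0, -1.0]]
wrist_force: [0.1, 0.2, -0.7]
grip_width: 0.051
grip_force: 0.0
```

```bash
python3 - <<'E'
from h import *
st(); tins(); go([.4264,-.3436,.043],None,"green")
E
```

```text
19.92 [ 0.4268 -0.3433  0.1067] F [ 0.1  0.2 -0.7] w 0.051 gf 0.0
red 0.81 lid px [299.5 285.2] lid [0.416 0.028 0.038]
   knob [297, 277, 6, 9, 37] [0.4214 0.0295 0.054 ]
green 0.72 lid px [403.7 328.7] lid [ 0.421 -0.345  0.038]
   knob [401, 320, 8, 10, 59] [ 0.4269 -0.3434  0.054 ]
green shift/units [ 0.01 -0.    3.17] turn/units 0.0 yaw 1.6 tiltz [ 0. -0. -1.]
```

Emit:
apply_moves(targets=[0.2,0,0,0.6,0,0,0,0.2,0,0,0.6,0,0,0,0.2,0,0,0.6,0,0,0,0.2,0,0,0.6,0,0,0,0.2,0,0,0.5,0,0,0,0.2,0,0,0.25,0,0,0,0.2,0,0,0,0,0,0,-1,0,0,0,0,0,0,-1,0,0,0,0,0,0,-1,0,0,0,0,0,0])

```text
time: 20.95
position: [0.4266, -0.3438, 0.044]
orientation: [[-1.0, -0.029, 0.001], [-0.029, 1.0, -0.001], [-0.001, -0.001, -1.0]]
wrist_force: [-0.2, 1.3, 1.0]
grip_width: 0.0221
grip_force: 58.6
```

Emit:
apply_moves(targets=[-1,0,0,0,0,0,0,-1,0,0,0,0,0,0,-1,0,0,0,0,0,0,-1,0,0,-0.5,0,0,0,-1,0,0,-1,0,0,0,-1,0,0,-1,0,0,0,-1,0,0,-1,0,0,0,-1,0,0,-1,0,0,0,-1,0,0,-1,0,0,0,-1,0,0,-1,0,0,0])

```text
time: 21.78
position: [0.4262, -0.3435, 0.1749]
orientation: [[-1.0, -0.029, 0.0], [-0.029, 1.0, -0.0], [-0.0, -0.0, -1.0]]
wrist_force: [0.2, -0.4, -1.2]
grip_width: 0.0222
grip_force: 59.1
```

```bash
python3 - <<'E'
from h import *
st(); tins(); go([.6115,.048,.18],None,"pad2")
E
```

```text
21.78 [ 0.4262 -0.3435  0.1749] F [ 0.2 -0.4 -1.2] w 0.0222 gf 59.1
red 0.69 lid px [299.4 285.2] lid [0.417 0.028 0.038]
   knob [297, 277, 6, 9, 37] [0.4214 0.0295 0.054 ]
green 0.56 lid px [408.5 309.7] lid [ 0.495 -0.333  0.038]
   knob [403, 295, 14, 13, 104] [ 0.5176 -0.3252  0.054 ]
pad2 shift/units [-9.83 19.3  -0.33] turn/units 0.0 yaw 1.6 tiltz [ 0. -0. -1.]
```

Emit:
apply_moves(targets=[-1,-0.49,0.965,-0.2,0,0,0,-1,-0.49,0.965,-0.2,0,0,0,-1,-0.49,0.965,-0.2,0,0,0,-1,-0.49,0.965,0,0,0,0,-1,-0.49,0.965,0,0,0,0,-1,-0.49,0.965,0,0,0,0,-1,-0.49,0.965,0,0,0,0,-1,-0.49,0.965,0,0,0,0,-1,-0.49,0.965,0,0,0,0,-1,-0.49,0.965,0,0,0,0])

```text
time: 22.82
position: [0.5185, -0.1466, 0.1838]
orientation: [[-1.0, -0.029, -0.002], [-0.029, 1.0, 0.001], [0.002, 0.001, -1.0]]
wrist_force: [0.1, -0.1, -2.3]
grip_width: 0.0219
grip_force: 59.2
```

Emit:
apply_moves(targets=[-1,-0.49,0.965,0,0,0,0,-1,-0.49,0.965,0,0,0,0,-1,-0.49,0.965,0,0,0,0,-1,-0.49,0.965,0,0,0,0,-1,-0.49,0.965,0,0,0,0,-1,-0.49,0.965,0,0,0,0,-1,-0.49,0.965,0,0,0,0,-1,-0.49,0.965,0,0,0,0,-1,-0.49,0.965,0,0,0,0,-1,-0.49,0.965,0,0,0,0])

```text
time: 23.65
position: [0.6108, 0.0489, 0.1835]
orientation: [[-1.0, -0.029, -0.003], [-0.029, 1.0, 0.0], [0.003, 0.0, -1.0]]
wrist_force: [-0.1, -0.6, -1.4]
grip_width: 0.0222
grip_force: 59.2
```

Emit:
apply_moves(targets=[-1,0,0,0.8,0,0,0,-1,0,0,0.8,0,0,0,-1,0,0,0.8,0,0,0,-1,0,0,0.6,0,0,0,-1,0,0,0.3,0,0,0,-1,0,0,0,0,0,0,-1,0,0,0,0,0,0,-1,0,0,0,0,0,0,-1,0,0,0,0,0,0,-1,0,0,0,0,0,0])

```text
time: 24.48
position: [0.6113, 0.0479, 0.12]
orientation: [[-1.0, -0.029, 0.001], [-0.029, 1.0, 0.0], [-0.001, 0.0, -1.0]]
wrist_force: [0.0, 0.3, -1.6]
grip_width: 0.0219
grip_force: 59.3
```

```bash
python3 - <<'E'
from h import *
st(); go([.6115,.048,.057],None,"pad2"); tins()
im,d=grab_frame("top"); a=im[195:270,270:370]; b,_=grab_frame("scene"); b=b[205:280,290:390]
save("near5",np.hstack([cv2.resize(x,(400,300),interpolation=cv2.INTER_CUBIC) for x in(a,b)]))
E
```

```text
24.48 [0.6113 0.0479 0.12  ] F [ 0.   0.3 -1.6] w 0.0219 gf 59.3
pad2 shift/units [-0.01  0.01  3.15] turn/units 0.0 yaw 1.6 tiltz [ 0.001  0.    -1.   ]
red 0.71 lid px [299.4 285.1] lid [0.417 0.029 0.038]
   knob [297, 277, 6, 9, 48] [0.4216 0.0304 0.054 ]
blue 0.52 lid px [302.5 235.8] lid [0.612 0.119 0.038]
   knob [300, 228, 6, 9, 39] [0.617  0.1199 0.054 ]
green 0.57 lid px [320.5 232.6] lid [0.656 0.069 0.038]
   knob [313, 218, 19, 14, 148] [0.6872 0.0757 0.054 ]
```

View pics/near5.png

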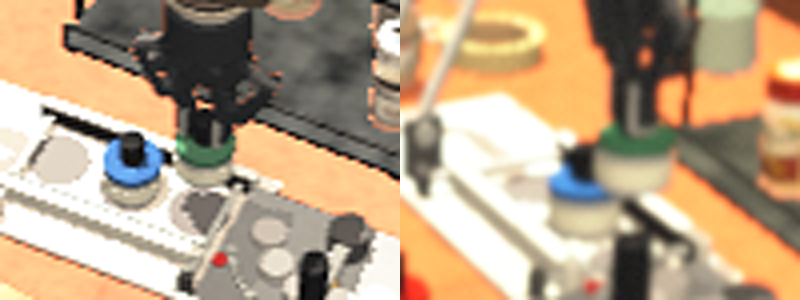

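Blue stands upright on the middle pad and green hangs over pad2.

Emit:
apply_moves(targets=[-1,0,0,0.5,0,0,0,-1,0,0,0.5,0,0,0,-1,0,0,0.5,0,0,0,-1,0,0,0.5,0,0,0,-1,0,0,0.5,0,0,0,-1,0,0,0.3,0,0,0,-1,0,0,0.2,0,0,0,-1,0,0,0.1,0,0,0,-1,0,0,0.03,0,0,0,-1,0,0,0,0,0,0])

```text
time: 25.62
position: [0.6112, 0.0479, 0.0568]
orientation: [[-1.0, -0.029, 0.0], [-0.029, 1.0, 0.0], [-0.0, 0.0, -1.0]]
wrist_force: [-0.5, 0.4, -1.6]
grip_width: 0.022
grip_force: 59.3
```

Emit:
apply_moves(targets=[0.1,0,0,0,0,0,0,0.1,0,0,0,0,0,0,0.1,0,0,0,0,0,0,0.1,0,0,0,0,0,0,0.1,0,0,-0.5,0,0,0,0.1,0,0,-1,0,0,0,0.1,0,0,-1,0,0,0,0.1,0,0,-1,0,0,0,0.1,0,0,-1,0,0,0,0.1,0,0,-1,0,0,0])

```text
time: 26.45
position: [0.611, 0.0479, 0.1686]
orientation: [[-1.0, -0.029, 0.001], [-0.029, 1.0, 0.0], [-0.001, 0.0, -1.0]]
wrist_force: [0.2, -0.3, 0.1]
grip_width: 0.047
grip_force: 0.0
```

```bash
python3 - <<'E'
from h import *
st(); tins(); go([.4215,.030,.12],None,"red")
E
```

```text
26.45 [0.611  0.0479 0.1686] F [ 0.2 -0.3  0.1] w 0.047 gf 0.0
red 0.71 lid px [299.4 285.1] lid [0.417 0.029 0.038]
   knob [297, 277, 6, 9, 40] [0.4217 0.0296 0.054 ]
blue 0.65 lid px [302.7 235.7] lid [0.613 0.119 0.038]
   knob [300, 228, 6, 9, 39] [0.617  0.1199 0.054 ]
green 0.64 lid px [320.5 242.6] lid [0.614 0.048 0.038]
   knob [312, 233, 12, 10, 59] [0.6208 0.0572 0.054 ]
red shift/units [ 9.5  -0.62  2.36] turn/units 0.0 yaw 1.6 tiltz [ 0.001  0.    -1.   ]
```

Emit:
apply_moves(targets=[0.2,0.95,-0.06,0,0,0,0,0.2,0.95,-0.06,0,0,0,0,0.2,0.95,-0.06,0,0,0,0,0.2,0.95,-0.06,0,0,0,0,0.2,0.95,-0.06,0.3,0,0,0,0.2,0.95,-0.06,0.5,0,0,0,0.2,0.95,-0.06,0.5,0,0,0,0.2,0.95,-0.06,0.5,0,0,0,0.2,0.95,-0.06,0.5,0,0,0,0.2,0.95,-0.06,0.5,0,0,0])

```text
time: 27.48
position: [0.42, 0.0304, 0.1098]
orientation: [[-1.0, -0.029, -0.001], [-0.029, 1.0, 0.0], [0.001, 0.0, -1.0]]
wrist_force: [-0.0, -0.2, 1.3]
grip_width: 0.0509
grip_force: 0.0
```

```bash
python3 - <<'E'
from h import *
s=st(); print(np.round(s['q'],2)); tins(); go([.4215,.030,.043],None,"red")
E
```

```text
27.48 [0.42   0.0304 0.1098] F [-0.  -0.2  1.3] w 0.0509 gf 0.0
[-0.08  0.41  2.17  0.    0.57 -1.69]
red 0.74 lid px [299.6 285.4] lid [0.416 0.028 0.038]
   knob [297, 277, 6, 9, 49] [0.4217 0.0307 0.054 ]
green 0.5 lid px [321.2 243.1] lid [0.613 0.045 0.038]
   knob [312, 229, 12, 14, 122] [0.627  0.0678 0.054 ]
red shift/units [-0.   -0.02  3.37] turn/units 0.0 yaw 1.6 tiltz [-0.001  0.    -1.   ]
```

Emit:
apply_moves(targets=[0.2,0,0,0.6,0,0,0,0.2,0,0,0.6,0,0,0,0.2,0,0,0.6,0,0,0,0.2,0,0,0.6,0,0,0,0.2,0,0,0.6,0,0,0,0.2,0,0,0.3,0,0,0,0.2,0,0,0,0,0,0,-1,0,0,0,0,0,0,-1,0,0,0,0,0,0,-1,0,0,0,0,0,0])

```text
time: 28.52
position: [0.422, 0.0304, 0.0453]
orientation: [[-1.0, -0.029, 0.001], [-0.029, 1.0, 0.0], [-0.001, -0.0, -1.0]]
wrist_force: [0.7, 1.6, 1.7]
grip_width: 0.0221
grip_force: 58.6
```

Emit:
apply_moves(targets=[-1,0,0,0,0,0,0,-1,0,0,0,0,0,0,-1,0,0,0,0,0,0,-1,0,0,-0.5,0,0,0,-1,0,0,-1,0,0,0,-1,0,0,-1,0,0,0,-1,0,0,-1,0,0,0,-1,0,0,-1,0,0,0,-1,0,0,-1,0,0,0,-1,0,0,-1,0,0,0])

```text
time: 29.35
position: [0.4211, 0.0304, 0.1758]
orientation: [[-1.0, -0.029, -0.0], [-0.029, 1.0, 0.0], [0.0, 0.0, -1.0]]
wrist_force: [1.3, -0.7, -1.8]
grip_width: 0.0221
grip_force: 59.1
```

```bash
python3 - <<'E'
from h import *
s=st(); tins(); go([.6053,.188,.18],None,"pad0")
E
```

```text
29.35 [0.4211 0.0304 0.1758] F [ 1.3 -0.7 -1.8] w 0.0221 gf 59.1
red 0.59 lid px [298.6 264.4] lid [0.492 0.072 0.038]
   knob [289, 249, 20, 14, 155] [0.5224 0.0809 0.054 ]
green 0.74 lid px [320.6 242.1] lid [0.616 0.048 0.038]
   knob [313, 234, 11, 9, 53] [0.6206 0.0558 0.054 ]
pad0 shift/units [-9.43  7.61 -0.26] turn/units 0.0 yaw 1.6 tiltz [ 0.001  0.    -1.   ]
```

Emit:
apply_moves(targets=[-1,-0.943,0.761,0,0,0,0,-1,-0.943,0.761,0,0,0,0,-1,-0.943,0.761,0,0,0,0,-1,-0.943,0.761,0,0,0,0,-1,-0.943,0.761,0,0,0,0,-1,-0.943,0.761,0,0,0,0,-1,-0.943,0.761,0,0,0,0,-1,-0.943,0.761,0,0,0,0,-1,-0.943,0.761,0,0,0,0,-1,-0.943,0.761,0,0,0,0])

```text
time: 30.38
position: [0.6058, 0.1887, 0.1725]
orientation: [[-1.0, -0.029, -0.003], [-0.029, 1.0, -0.001], [0.003, -0.0, -1.0]]
wrist_force: [-0.3, -0.8, -1.3]
grip_width: 0.0221
grip_force: 59.1
```

Emit:
apply_moves(targets=[-1,0,0,0.8,0,0,0,-1,0,0,0.8,0,0,0,-1,0,0,0.8,0,0,0,-1,0,0,0.4,0,0,0,-1,0,0,0,0,0,0,-1,0,0,0,0,0,0,-1,0,0,0,0,0,0,-1,0,0,0,0,0,0,-1,0,0,0,0,0,0,-1,0,0,0,0,0,0])

```text
time: 31.22
position: [0.6057, 0.1881, 0.1194]
orientation: [[-1.0, -0.029, 0.001], [-0.029, 1.0, 0.0], [-0.001, 0.0, -1.0]]
wrist_force: [0.0, 0.3, -1.6]
grip_width: 0.0219
grip_force: 59.2
```

```bash
python3 - <<'E'
from h import *
st(); go([.6053,.188,.058],None,"pad0")
E
```

```text
31.22 [0.6057 0.1881 0.1194] F [ 0.   0.3 -1.6] w 0.0219 gf 59.2
pad0 shift/units [ 0.03 -0.    3.07] turn/units 0.0 yaw 1.6 tiltz [ 0.001  0.    -1.   ]
```

Emit:
apply_moves(targets=[-1,0,0,0.5,0,0,0,-1,0,0,0.5,0,0,0,-1,0,0,0.5,0,0,0,-1,0,0,0.5,0,0,0,-1,0,0,0.45,0,0,0,-1,0,0,0.3,0,0,0,-1,0,0,0.2,0,0,0,-1,0,0,0.1,0,0,0,-1,0,0,0,0,0,0,-1,0,0,0,0,0,0])

```text
time: 32.05
position: [0.6057, 0.1881, 0.0579]
orientation: [[-1.0, -0.029, 0.001], [-0.029, 1.0, 0.0], [-0.001, 0.0, -1.0]]
wrist_force: [-0.2, 0.1, -1.4]
grip_width: 0.0217
grip_force: 59.1
```

Emit:
apply_moves(targets=[0.1,0,0,0,0,0,0,0.1,0,0,0,0,0,0,0.1,0,0,0,0,0,0,0.1,0,0,0,0,0,0,0.1,0,0,-0.5,0,0,0,0.1,0,0,-1,0,0,0,0.1,0,0,-1,0,0,0,0.1,0,0,-1,0,0,0,0.1,0,0,-1,0,0,0,0.1,0,0,-1,0,0,0])

```text
time: 32.88
position: [0.6055, 0.188, 0.1696]
orientation: [[-1.0, -0.029, 0.001], [-0.029, 1.0, 0.0], [-0.001, 0.0, -1.0]]
wrist_force: [0.7, -0.1, -0.1]
grip_width: 0.0474
grip_force: 0.0
```

Emit:
apply_moves(targets=[0.1,0.5,-0.2,-0.9,0,0,0,0.1,0.5,-0.2,-0.9,0,0,0,0.1,0.5,-0.2,-0.9,0,0,0,0.1,0.5,-0.2,-0.9,0,0,0,0.1,0.5,-0.2,-0.9,0,0,0,0.1,0,0,0,0,0,1,0.1,0,0,0,0,0,1,0.1,0,0,0,0,0,1,0.1,0,0,0,0,0,1,0.1,0,0,0,0,0,1])

```text
time: 33.72
position: [0.556, 0.1665, 0.2587]
orientation: [[-0.931, 0.366, 0.001], [0.366, 0.931, 0.0], [-0.001, 0.001, -1.0]]
wrist_force: [0.1, -0.9, -0.7]
grip_width: 0.0472
grip_force: 0.0
```

Emit:
apply_moves(targets=[0.1,0,0,0,0,0,1,0.1,0,0,0,0,0,1,0.1,0,0,0,0,0,1,0.1,0,0,0,0,0,1,0.1,0,0,0,0,0,1,0.1,0,0,0,0,0,1,0.1,0,0,0,0,0,1,0.1,0,0,0,0,0,1,0.1,0,0,0,0,0,1,0.1,0,0,0,0,0,1])

```text
time: 34.55
position: [0.556, 0.1665, 0.2586]
orientation: [[-0.386, 0.923, 0.001], [0.923, 0.386, 0.0], [-0.0, 0.001, -1.0]]
wrist_force: [-0.5, 0.3, -0.0]
grip_width: 0.0474
grip_force: 0.0
```

```bash
python3 - <<'E'
from h import *
st(); tins()
im,d=grab_frame("top"); hsv=cv2.cvtColor(im,cv2.COLOR_RGB2HSV).astype(int)
for c in ("top","scene"):
    if c=="scene": im2,_=grab_frame(c); hsv=cv2.cvtColor(im2,cv2.COLOR_RGB2HSV).astype(int)
    g=((hsv[...,0]<8)|(hsv[...,0]>172))&(hsv[...,1]>130); z=np.zeros_like(g)
    if c=="top": z[180:205,235:275]=1
    else: z[178:200,290:320]=1
    ys,xs=np.where(g&z); A=np.c_[xs,ys]; mu=A.mean(0); _,_,vt=np.linalg.svd(A-mu,full_matrices=False); t=(A-mu)@vt[0]
    for q in (t.min(),(t.min()+t.max())/2,t.max()): print(c,len(A),"grip",np.round(mu+q*vt[0],1),np.round(atz(c,mu+q*vt[0],.185),4))
b=im2[170:245,265:365]; a=im[175:250,230:330]
save("near6",np.hstack([cv2.resize(x,(400,300),interpolation=cv2.INTER_CUBIC) for x in(a,b)]))
go([.5965,.3105,.26],.05,"grip")
E
```

```text
34.55 [0.556  0.1665 0.2586] F [-0.5  0.3 -0. ] w 0.0474 gf 0.0
red 0.5 lid px [284.8 229.6] lid [0.609 0.19  0.038]
   knob [281, 222, 7, 8, 37] [0.6148 0.193  0.054 ]
blue 0.52 lid px [302.5 235.7] lid [0.613 0.12  0.038]
   knob [293, 226, 13, 11, 61] [0.6178 0.1281 0.054 ]
green 0.67 lid px [320.4 242.5] lid [0.614 0.048 0.038]
   knob [312, 233, 12, 10, 59] [0.6208 0.0572 0.054 ]
top 68 grip [234.9 195. ] [0.5587 0.3557 0.185 ]
top 68 grip [249.  194.7] [0.5826 0.3134 0.185 ]
top 68 grip [263.  194.4] [0.6065 0.271  0.185 ]
scene 73 grip [293.  182.7] [0.5808 0.3783 0.185 ]
scene 73 grip [302.2 186.5] [0.5919 0.3267 0.185 ]
scene 73 grip [311.4 190.4] [0.6024 0.2776 0.185 ]
grip shift/units [ 5.83  4.67 -0.1 ] turn/units 4.4 yaw 0.402 tiltz [ 0.  0. -1.]
```

View pics/near6.png

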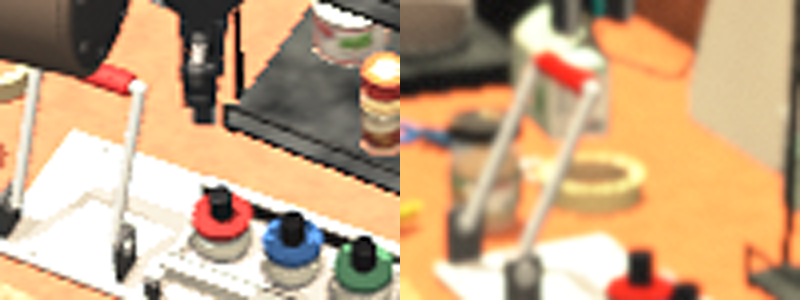

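All three tins stand upright on the pads (red (220,215), blue (292,240), green (362,262) in the left half). The hand lever is at rest, leaning back. Next I move above its grip.

Emit:
apply_moves(targets=[0.4,0,0,0,0,0,1,0.4,0,0,0,0,0,1,0.4,0,0,0,0,0,1,0.4,0,0,0,0,0,1,0.4,0,0,0,0,0,0.4,0.4,0.7,0.24,0,0,0,0,0.4,0.7,0.24,0,0,0,0,0.4,0.7,0.24,0,0,0,0,0.4,0.7,0.24,0,0,0,0,0.4,0.7,0.24,0,0,0,0])

```text
time: 35.68
position: [0.5771, 0.2396, 0.2575]
orientation: [[-0.049, 0.999, -0.0], [0.999, 0.049, 0.0], [0.0, -0.0, -1.0]]
wrist_force: [0.9, 0.0, 0.0]
grip_width: 0.0598
grip_force: 0.0
```

Emit:
apply_moves(targets=[0.4,0.7,0.24,0,0,0,0,0.4,0.7,0.24,0,0,0,0,0.4,0.7,0.24,0,0,0,0,0.4,0.7,0.24,0,0,0,0,0.4,0.7,0.24,0,0,0,0,0.4,0,0,0,0,0,0,0.4,0,0,0,0,0,0,0.4,0,0,0,0,0,0,0.4,0,0,0,0,0,0,0.4,0,0,0,0,0,0])

```text
time: 36.52
position: [0.5974, 0.3082, 0.2579]
orientation: [[-0.047, 0.999, 0.0], [0.999, 0.047, 0.0], [0.0, 0.0, -1.0]]
wrist_force: [-0.1, -0.3, -0.1]
grip_width: 0.0599
grip_force: 0.0
```

```bash
python3 - <<'E'
from h import *
st(); go([.5965,.3105,.168],.045,"grip")
im,d=grab_frame("top"); im2,_=grab_frame("scene")
b=im2[140:215,255:355]; a=im[140:215,200:300]
save("near7",np.hstack([cv2.resize(x,(400,300),interpolation=cv2.INTER_CUBIC) for x in(a,b)]))
E
```

```text
36.52 [0.5974 0.3082 0.2579] F [-0.1 -0.3 -0.1] w 0.0599 gf 0.0
grip shift/units [ 0.12 -0.04  4.49] turn/units 0.03 yaw 0.047 tiltz [ 0.  0. -1.]
```

View pics/near7.png

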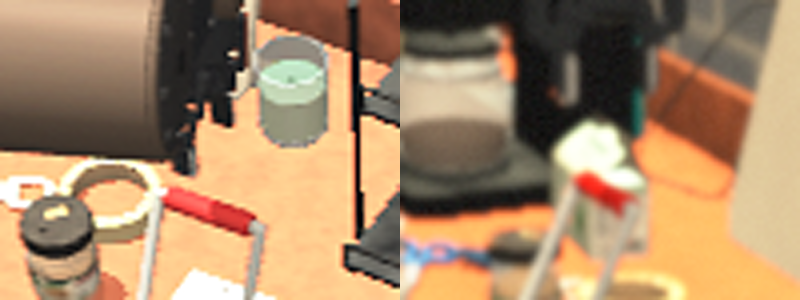

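In the left half the finger tips at (185,165) and (225,115) bracket the bar, whose centre is at (210,210) below them. The right half agrees, so I'm descending around the bar.

Emit:
apply_moves(targets=[0.4,0.01,0,0.5,0,0,0,0.4,0.01,0,0.5,0,0,0,0.4,0.01,0,0.5,0,0,0,0.4,0.01,0,0.5,0,0,0,0.4,0.01,0,0.5,0,0,0,0.4,0.01,0,0.5,0,0,0,0.4,0.01,0,0.5,0,0,0,0.4,0.01,0,0.5,0,0,0,0.4,0.01,0,0.4,0,0,0,0.4,0,0,0,0,0,0])

```text
time: 37.45
position: [0.5967, 0.3103, 0.1676]
orientation: [[-0.048, 0.999, -0.002], [0.999, 0.048, -0.001], [-0.001, -0.002, -1.0]]
wrist_force: [-0.7, -0.2, 0.6]
grip_width: 0.0596
grip_force: 0.0
```

Emit:
apply_moves(targets=[-0.3,0,0,0,0,0,0,-0.3,0,0,0,0,0,0,-0.3,0,0,0,0,0,0,-0.3,0,0,0,0,0,0,-0.3,0,0,0,0,0,0,-0.3,0,0,0,0,0,0,-0.3,0,0,0,0,0,0,-0.3,0,0,0,0,0,0,-0.3,0,0,0,0,0,0,-0.3,0,0,0,0,0,0])

```text
time: 38.28
position: [0.5973, 0.3105, 0.1697]
orientation: [[-0.048, 0.999, 0.0], [0.999, 0.048, 0.0], [0.0, 0.0, -1.0]]
wrist_force: [-0.9, 0.8, 0.1]
grip_width: 0.03
grip_force: 0.0
```

```bash
python3 - <<'E'
from h import *
s=st(); im,d=grab_frame("top"); im2,_=grab_frame("scene")
b=im2[150:225,255:355]; a=im[155:230,200:300]
save("near8",np.hstack([cv2.resize(x,(400,300),interpolation=cv2.INTER_CUBIC) for x in(a,b)]))
E
```

```text
38.28 [0.5973 0.3105 0.1697] F [-0.9  0.8  0.1] w 0.03 gf 0.0
```

View pics/near8.png

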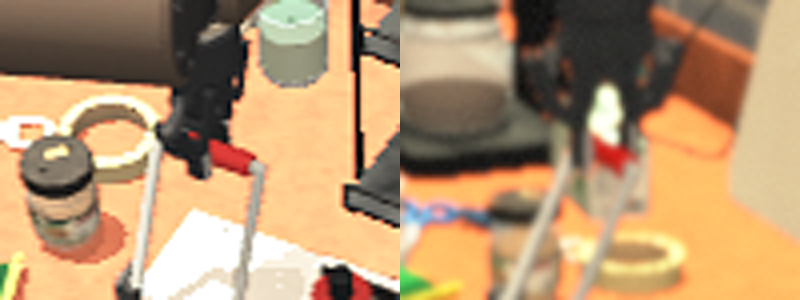

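The fingers straddle the red bar near its middle ((195,165) on a bar from (158,135) to (262,170)). Now I pull along the arc.

Emit:
apply_moves(targets=[-0.3,0,-0.5,-0.14,0,0,0,-0.3,0,-0.31,-0.13,0,0,0,-0.3,0,-0.32,-0.11,0,0,0,-0.3,0,-0.32,-0.1,0,0,0,-0.3,0,-0.33,-0.08,0,0,0,-0.3,0,-0.33,-0.07,0,0,0,-0.3,0,-0.33,-0.05,0,0,0,-0.3,0,-0.34,-0.04,0,0,0,-0.3,0,-0.34,-0.02,0,0,0,-0.3,0,-0.34,-0.01,0,0,0])

```text
time: 39.22
position: [0.5301, 0.3076, 0.1867]
orientation: [[-0.048, 0.999, 0.007], [0.999, 0.048, 0.003], [0.002, 0.007, -1.0]]
wrist_force: [9.7, -0.4, 6.3]
grip_width: 0.0301
grip_force: 4.7
```

Emit:
apply_moves(targets=[-0.3,0,-0.34,0.01,0,0,0,-0.3,0,-0.34,0.02,0,0,0,-0.3,0,-0.33,0.04,0,0,0,-0.3,0,-0.33,0.05,0,0,0,-0.3,0,-0.33,0.07,0,0,0,-0.3,0,-0.33,0.08,0,0,0,-0.3,0,-0.32,0.1,0,0,0,-0.3,0,-0.3,0.11,0,0,0,-0.3,0,-0.2,0.1,0,0,0,-0.3,0,-0.1,0.05,0,0,0])

```text
time: 40.05
position: [0.4716, 0.305, 0.1738]
orientation: [[-0.048, 0.999, 0.007], [0.999, 0.048, 0.003], [0.002, 0.007, -1.0]]
wrist_force: [9.9, -0.2, 7.0]
grip_width: 0.0301
grip_force: 4.9
```

```bash
python3 - <<'E'
from h import *
s=st(); print(np.round(s['q'],2))
im,_=grab_frame("top"); hsv=cv2.cvtColor(im,cv2.COLOR_RGB2HSV).astype(int)
for r in finder.pinpoint("top","lever_grip")[:1]: print(r["xy"],r["p"],atz("top",r["xy"],.185))
E
```

```text
40.05 [0.4716 0.305  0.1738] F [ 9.9 -0.2  7. ] w 0.0301 gf 4.9
[ 0.46  0.47  1.79 -0.    0.88  0.41]
[285.0, 233.0] 0.71 [0.48877829 0.11919937 0.185     ]
```

Emit:
apply_moves(targets=[-0.3,0,-0.08,0.03,0,0,0,-0.3,0,-0.08,0.03,0,0,0,-0.3,0,-0.08,0.03,0,0,0,-0.3,0,-0.08,0.03,0,0,0,-0.3,0,0,0,0,0,0,-0.3,0,0,0,0,0,0,-0.3,0,0,0,0,0,0,-0.3,0,0,0,0,0,0,-0.3,0,0,0,0,0,0,-0.3,0,0,0,0,0,0])

```text
time: 40.98
position: [0.4658, 0.3047, 0.1715]
orientation: [[-0.048, 0.999, 0.007], [0.999, 0.048, 0.003], [0.002, 0.007, -1.0]]
wrist_force: [9.5, 0.1, 7.3]
grip_width: 0.0298
grip_force: 4.7
```

Emit:
apply_moves(targets=[-0.3,0,-0.08,0.03,0,0,0,-0.3,0,-0.08,0.03,0,0,0,-0.3,0,-0.04,0.02,0,0,0,-0.3,0,0,0,0,0,0,-0.3,0,0,0,0,0,0,-0.3,0,0,0,0,0,0,-0.3,0,0,0,0,0,0,-0.3,0,0,0,0,0,0,-0.3,0,0,0,0,0,0,-0.3,0,0,0,0,0,0])

```text
time: 41.82
position: [0.4634, 0.3047, 0.1706]
orientation: [[-0.048, 0.999, 0.011], [0.999, 0.048, 0.004], [0.003, 0.011, -1.0]]
wrist_force: [16.3, -0.6, 8.5]
grip_width: 0.03
grip_force: 8.1
```

Emit:
apply_moves(targets=[-0.3,0,-0.08,0.04,0,0,0,-0.3,0,-0.08,0.04,0,0,0,-0.3,0,0,0,0,0,0,-0.3,0,0,0,0,0,0,-0.3,0,0,0,0,0,0,-0.3,0,0,0,0,0,0,-0.3,0,0,0,0,0,0,-0.3,0,0,0,0,0,0,-0.3,0,0,0,0,0,0,-0.3,0,0,0,0,0,0])

```text
time: 42.65
position: [0.463, 0.3048, 0.1703]
orientation: [[-0.048, 0.999, 0.018], [0.999, 0.048, 0.006], [0.005, 0.018, -1.0]]
wrist_force: [27.6, -3.9, 14.1]
grip_width: 0.03
grip_force: 13.6
```

Emit:
apply_moves(targets=[-0.3,0,0.16,-0.06,0,0,0,-0.3,0,0.16,-0.06,0,0,0,-0.3,0,0.16,-0.06,0,0,0,-0.3,0,0.16,-0.06,0,0,0,-0.3,0,0.16,-0.06,0,0,0,-0.3,0,0.16,-0.06,0,0,0,-0.3,0,0.16,-0.06,0,0,0,-0.3,0,0.16,-0.06,0,0,0,-0.3,0,0.16,-0.06,0,0,0,-0.3,0,0.16,-0.06,0,0,0])

```text
time: 43.48
position: [0.4899, 0.3055, 0.1787]
orientation: [[-0.048, 0.999, 0.004], [0.999, 0.048, 0.001], [0.001, 0.004, -1.0]]
wrist_force: [11.6, 1.0, -8.4]
grip_width: 0.0298
grip_force: 6.0
```

Emit:
apply_moves(targets=[-0.3,0,0.17,-0.02,0,0,0,-0.3,0,0.17,-0.02,0,0,0,-0.3,0,0.17,-0.02,0,0,0,-0.3,0,0.17,-0.02,0,0,0,-0.3,0,0.17,-0.02,0,0,0,-0.3,0,0.17,-0.02,0,0,0,-0.3,0,0.17,-0.02,0,0,0,-0.3,0,0.17,-0.02,0,0,0,-0.3,0,0.17,-0.02,0,0,0,-0.3,0,0.17,-0.02,0,0,0])

```text
time: 44.32
position: [0.5232, 0.3069, 0.1825]
orientation: [[-0.048, 0.999, 0.002], [0.999, 0.048, 0.001], [0.0, 0.003, -1.0]]
wrist_force: [7.3, 0.7, -6.2]
grip_width: 0.0301
grip_force: 4.1
```

Emit:
apply_moves(targets=[-0.3,0,0.17,0.02,0,0,0,-0.3,0,0.17,0.02,0,0,0,-0.3,0,0.17,0.02,0,0,0,-0.3,0,0.17,0.02,0,0,0,-0.3,0,0.17,0.02,0,0,0,-0.3,0,0.17,0.02,0,0,0,-0.3,0,0.17,0.02,0,0,0,-0.3,0,0.17,0.02,0,0,0,-0.3,0,0.17,0.02,0,0,0,-0.3,0,0.17,0.02,0,0,0])

```text
time: 45.15
position: [0.5568, 0.3084, 0.1784]
orientation: [[-0.048, 0.999, 0.002], [0.999, 0.048, 0.0], [0.0, 0.002, -1.0]]
wrist_force: [5.4, -0.1, -4.8]
grip_width: 0.0299
grip_force: 3.0
```

Emit:
apply_moves(targets=[-0.3,0,0.16,0.05,0,0,0,-0.3,0,0.16,0.05,0,0,0,-0.3,0,0.16,0.05,0,0,0,-0.3,0,0.16,0.05,0,0,0,-0.3,0,0.16,0.05,0,0,0,-0.3,0,0.16,0.05,0,0,0,-0.3,0,0.16,0.05,0,0,0,-0.3,0,0.16,0.05,0,0,0,-0.3,0,0.12,0.04,0,0,0,-0.3,0,0.08,0.03,0,0,0])

```text
time: 45.98
position: [0.5861, 0.3099, 0.169]
orientation: [[-0.048, 0.999, 0.001], [0.999, 0.048, 0.0], [0.0, 0.001, -1.0]]
wrist_force: [4.6, -0.1, -2.9]
grip_width: 0.03
grip_force: 2.3
```

Emit:
apply_moves(targets=[-0.3,0,0.07,0.02,0,0,0,-0.3,0,0.07,0.02,0,0,0,-0.3,0,0.07,0.02,0,0,0,-0.3,0,0.07,0,0,0,0,-0.3,0,0.07,0,0,0,0,-0.3,0,0.07,0,0,0,0,-0.3,0,0.07,0,0,0,0,-0.3,0,0,0,0,0,0,-0.3,0,0,0,0,0,0,-0.3,0,0,0,0,0,0])

```text
time: 46.82
position: [0.5952, 0.3105, 0.168]
orientation: [[-0.048, 0.999, -0.0], [0.999, 0.048, 0.0], [0.0, -0.0, -1.0]]
wrist_force: [-0.8, -0.3, -0.0]
grip_width: 0.0298
grip_force: 0.0
```

Emit:
apply_moves(targets=[0.4,0,0,0,0,0,0,0.4,0,0,0,0,0,0,0.4,0,0,0,0,0,0,0.4,0,0,0,0,0,0,0.4,0,0,-0.4,0,0,0,0.4,0,0,-0.8,0,0,0,0.4,0,0,-0.9,0,0,0,0.4,0,0,-0.9,0,0,0,0.4,0,0,-0.9,0,0,0,0.4,0,0,-0.9,0,0,0])

```text
time: 47.65
position: [0.5954, 0.3104, 0.2655]
orientation: [[-0.048, 0.999, 0.0], [0.999, 0.048, 0.0], [0.0, 0.0, -1.0]]
wrist_force: [0.5, 0.2, 0.1]
grip_width: 0.0601
grip_force: 0.0
```

```bash
cat >> h.py <<'E'
def knobs(dz=.012,rois=None):
    im,_=grab_frame("top"); hsv=cv2.cvtColor(im,cv2.COLOR_RGB2HSV).astype(int); H,S,V=hsv[...,0],hsv[...,1],hsv[...,2]
    for n in BK:
        R=finder.masks_of("top",f"tin_{n}_mid")
        if not R: print(n,"none"); continue
        r=R[0]; hh=dict(red=(H<8)|(H>172),blue=(H>100)&(H<125),green=(H>60)&(H<95))[n]&(S>80)&r["region"]
        v,u=np.where(hh)
        if len(u)<20: print(n,"few"); continue
        # lid blob (with knob hole): hull centre via min enclosing ellipse of the left/right/bottom edges
        (cx,cy),_,_=cv2.fitEllipse(cv2.convexHull(np.c_[u,v].astype(np.int32)))
        l,t,rr,b=int(u.min()),int(v.min())-9,int(u.max()),int(v.max()); z=np.zeros(V.shape,np.uint8); z[t:b,l+3:rr-2]=V[t:b,l+3:rr-2]<70
        k,_,s,cc=cv2.connectedComponentsWithStats(z); i=1+np.argmax(s[1:,4]) if k>1 else 0
        print(n,round(r["p"],2),"lid",np.round(atz("top",(cx,cy),.034+dz)[:2],4),"knob",s[i].tolist(),np.round(atz("top",cc[i],.054+dz)[:2],4))
E
python3 - <<'E'
from h import *
st(); knobs(); go([.606,.188,.20],None,"pad0")
E
```

```text
47.65 [0.5954 0.3104 0.2655] F [0.5 0.2 0.1] w 0.0601 gf 0.0
red 0.74 lid [0.6125 0.2274] knob [274, 217, 5, 9, 39] [0.6097 0.2263]
blue 0.52 lid [0.6119 0.1179] knob [299, 228, 7, 9, 43] [0.6088 0.1182]
green 0.67 lid [0.6129 0.047 ] knob [318, 234, 6, 9, 41] [0.6113 0.0467]
pad0 shift/units [-6.14  0.23  3.21] turn/units 0.0 yaw 0.048 tiltz [ 0.001  0.    -1.   ]
```

The red tin has been knocked about 40 mm left, off its pad. I'll look at it.

```bash
python3 - <<'E'
from h import *
im,d=grab_frame("top"); im2,_=grab_frame("scene")
b=im2[190:265,270:370]; a=im[190:265,240:340]
save("near9",np.hstack([cv2.resize(x,(400,300),interpolation=cv2.INTER_CUBIC) for x in(a,b)]))
P=cloud("top",d); print(np.round(np.nanmedian(P[218:221,274:279].reshape(-1,3),0),3),np.round(np.nanmedian(P[229:231,299:304].reshape(-1,3),0),3))
E
```

```text
[0.61  0.225 0.076] [0.61  0.124 0.073]
```

View pics/near9.png

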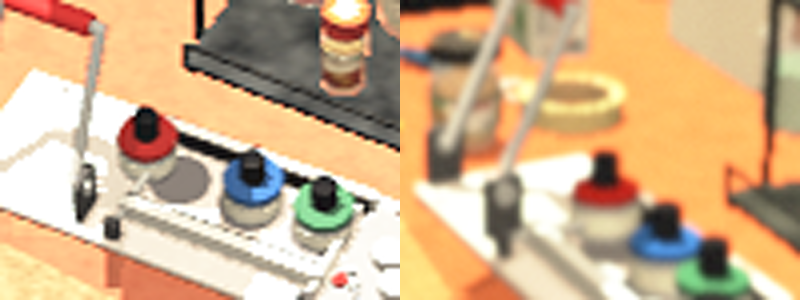

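Red stands upright on the base plate, between pad0 ((180,180) in the left half) and the right lever arm ((85,190)). I'll put it back and repeat the pull to be sure. To clear the lever arm, I'll tilt the gripper away from it.

Emit:
apply_moves(targets=[0.2,-0.39,0.055,0,0,0,0,0.2,-0.39,0.055,0,0,0,0,0.2,-0.39,0.055,0,0,0,0,0.2,-0.39,0.055,0,0,0,0,0.2,-0.39,0.055,0,0,0,0,0.2,-0.39,0.055,0,0,0,0,0.2,-0.39,0.055,0,0,0,0,0.2,-0.39,0.055,0,0,0,0,0.2,-0.39,0.055,0,0,0,0,0.2,-0.39,0.055,0,0,0,0])

```text
time: 48.78
position: [0.6104, 0.2322, 0.264]
orientation: [[-0.048, 0.999, 0.0], [0.999, 0.048, 0.0], [0.0, 0.0, -1.0]]
wrist_force: [0.5, -0.1, -0.8]
grip_width: 0.0512
grip_force: 0.0
```

Emit:
apply_moves(targets=[0.2,0,0,0,0,0.5,0,0.2,0,0,0,0,0.5,0,0.2,0,0,0,0,0.5,0,0.2,0,0,0,0,0.5,0,0.2,0,0,0,0,0.5,0,0.2,0,0,0,0,0.5,0,0.2,0,0,0,0,0.5,0,0.2,0,0,0,0,0.5,0,0.2,0,0,0,0,0,0,0.2,0,0,0,0,0,0])

```text
time: 49.62
position: [0.6104, 0.2323, 0.2639]
orientation: [[-0.045, 0.999, -0.015], [0.949, 0.047, 0.313], [0.314, -0.0, -0.95]]
wrist_force: [0.5, -0.3, -0.1]
grip_width: 0.0512
grip_force: 0.0
```

```bash
python3 - <<'E'
from h import *
s=st(); print(np.round(s["orientation"],3)); knobs(); go([.610,.2325,.13],None,"a"); go([.610,.2325,.060],None,"b")
E
```

```text
49.62 [0.6104 0.2323 0.2639] F [ 0.5 -0.3 -0.1] w 0.0512 gf 0.0
[[-0.045  0.999 -0.015]
 [ 0.949  0.047  0.313]
 [ 0.314 -0.    -0.95 ]]
red 0.54 lid [0.61  0.227] knob [274, 217, 5, 9, 36] [0.6095 0.2262]
blue 0.68 lid [0.6113 0.1175] knob [299, 228, 7, 8, 48] [0.6097 0.1186]
green 0.53 lid [0.6142 0.0481] knob [317, 234, 7, 9, 50] [0.6121 0.0477]
a shift/units [-2.14 -0.01  6.35] turn/units 0.0 yaw 0.049 tiltz [-0.015  0.314 -0.949]
b shift/units [-3.24 -0.02  9.67] turn/units 0.0 yaw 0.049 tiltz [-0.015  0.314 -0.949]
```

Descend in two steps (6.5, then 3.2 units).

Emit:
apply_moves(targets=[0.2,-0.24,0,0.72,0,0,0,0.2,-0.24,0,0.72,0,0,0,0.2,-0.24,0,0.72,0,0,0,0.2,-0.24,0,0.72,0,0,0,0.2,-0.24,0,0.72,0,0,0,0.2,-0.24,0,0.72,0,0,0,0.2,-0.24,0,0.72,0,0,0,0.2,-0.24,0,0.72,0,0,0,0.2,-0.24,0,0.72,0,0,0,0.2,0,0,0,0,0,0])

```text
time: 50.65
position: [0.6091, 0.2329, 0.1246]
orientation: [[-0.045, 0.999, -0.019], [0.948, 0.049, 0.313], [0.314, -0.004, -0.949]]
wrist_force: [-0.1, 0.7, -0.6]
grip_width: 0.0513
grip_force: 0.0
```

Emit:
apply_moves(targets=[0.2,-0.2,0,0.6,0,0,0,0.2,-0.2,0,0.6,0,0,0,0.2,-0.2,0,0.6,0,0,0,0.2,-0.2,0,0.6,0,0,0,0.2,-0.2,0,0.6,0,0,0,0.2,-0.08,0,0.2,0,0,0,0.2,0,0,0,0,0,0,-1,0,0,0,0,0,0,-1,0,0,0,0,0,0,-1,0,0,0,0,0,0])

```text
time: 51.48
position: [0.6107, 0.2325, 0.0605]
orientation: [[-0.046, 0.999, -0.014], [0.948, 0.048, 0.314], [0.315, 0.001, -0.949]]
wrist_force: [-0.1, 1.3, -0.3]
grip_width: 0.0218
grip_force: 58.5
```

Emit:
apply_moves(targets=[-1,0,0,0,0,0,0,-1,0,0,0,0,0,0,-1,0,0,0,0,0,0,-1,0,0,0,0,0,0,-1,0,0,0,0,0,0,-1,0.06,0,-0.19,0,0,0,-1,0.1,0,-0.3,0,0,0,-1,0.1,0,-0.3,0,0,0,-1,0.1,0,-0.3,0,0,0,-1,0,0,0,0,0,0])

```text
time: 52.32
position: [0.6107, 0.2325, 0.0843]
orientation: [[-0.046, 0.999, -0.013], [0.948, 0.048, 0.315], [0.315, 0.002, -0.949]]
wrist_force: [0.1, -0.1, -1.1]
grip_width: 0.022
grip_force: 58.6
```

```bash
python3 - <<'E'
from h import *
s=st(); p=s["position"]; go([.6058,.1945,p[2]],None,"pad0 lateral"); knobs()
im,d=grab_frame("top"); im2,_=grab_frame("scene")
b=im2[190:265,270:370]; a=im[190:265,240:340]
save("near10",np.hstack([cv2.resize(x,(400,300),interpolation=cv2.INTER_CUBIC) for x in(a,b)]))
E
```

```text
52.32 [0.6107 0.2325 0.0843] F [ 0.1 -0.1 -1.1] w 0.022 gf 58.6
pad0 lateral shift/units [-1.79 -0.34 -0.59] turn/units 0.0 yaw 0.048 tiltz [-0.013  0.315 -0.949]
red 0.69 lid [0.6266 0.2354] knob [272, 215, 7, 6, 32] [0.6222 0.2368]
blue 0.76 lid [0.6106 0.1181] knob [299, 228, 7, 8, 48] [0.6097 0.1186]
green few
```

View pics/near10.png

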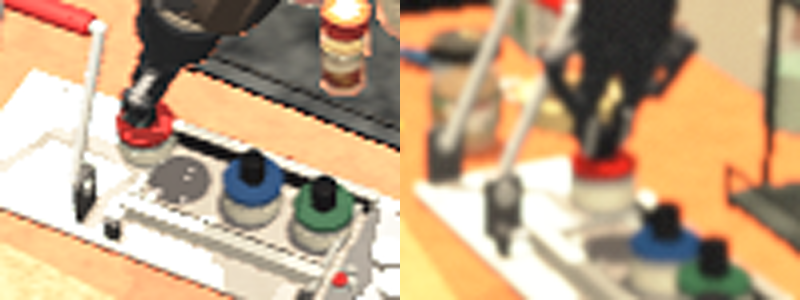

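Red is held upright. I'll move it over pad0 and lower it.

Emit:
apply_moves(targets=[-1,0.1,0,-0.3,0,0,0,-1,0.1,0,-0.3,0,0,0,-1,0.1,0,-0.3,0,0,0,-1,-0.36,-0.07,-0.12,0,0,0,-1,-0.36,-0.07,-0.12,0,0,0,-1,-0.36,-0.07,-0.12,0,0,0,-1,-0.36,-0.07,-0.12,0,0,0,-1,-0.36,-0.07,-0.12,0,0,0,-1,0,0,0,0,0,0,-1,0,0,0,0,0,0])

```text
time: 53.45
position: [0.6052, 0.1936, 0.1016]
orientation: [[-0.044, 0.999, -0.015], [0.948, 0.047, 0.314], [0.315, -0.0, -0.949]]
wrist_force: [-0.6, 0.5, -1.5]
grip_width: 0.0216
grip_force: 58.7
```

```bash
python3 - <<'E'
from h import *
s=st(); go([.6058,.1945,.0615],None,"pad0")
E
```

```text
53.45 [0.6052 0.1936 0.1016] F [-0.6  0.5 -1.5] w 0.0216 gf 58.7
pad0 shift/units [-0.59  0.03  1.92] turn/units 0.0 yaw 0.047 tiltz [-0.015  0.314 -0.949]
```

Emit:
apply_moves(targets=[-1,-0.1,0,0.32,0,0,0,-1,-0.1,0,0.32,0,0,0,-1,-0.1,0,0.32,0,0,0,-1,-0.1,0,0.32,0,0,0,-1,-0.1,0,0.32,0,0,0,-1,-0.06,0,0.2,0,0,0,-1,-0.04,0,0.12,0,0,0,-1,0,0,0,0,0,0,-1,0,0,0,0,0,0,0.1,0,0,0,0,0,0])

```text
time: 54.28
position: [0.6052, 0.1949, 0.0618]
orientation: [[-0.046, 0.999, -0.015], [0.948, 0.048, 0.314], [0.315, 0.001, -0.949]]
wrist_force: [0.1, 0.8, 1.1]
grip_width: 0.0326
grip_force: 0.0
```

Emit:
apply_moves(targets=[0.1,0,0,0,0,0,0,0.1,0,0,0,0,0,0,0.1,0,0,0,0,0,0,0.1,0.2,0,-0.6,0,0,0,0.1,0.3,0,-0.9,0,0,0,0.1,0.3,0,-0.9,0,0,0,0.1,0.3,0,-0.9,0,0,0,0.1,0.3,0,-0.9,0,0,0,0.1,0.3,0,-0.9,0,0,0,0.1,0.3,0,-0.9,0,0,0])

```text
time: 55.12
position: [0.6049, 0.195, 0.1901]
orientation: [[-0.046, 0.999, -0.014], [0.948, 0.048, 0.314], [0.314, 0.001, -0.949]]
wrist_force: [0.6, -0.3, -0.1]
grip_width: 0.047
grip_force: 0.0
```

Emit:
apply_moves(targets=[0.4,0.3,0,-0.9,0,-0.5,0,0.4,0.3,0,-0.9,0,-0.5,0,0.4,0.3,0,-0.9,0,-0.5,0,0.4,0.3,0,-0.9,0,-0.5,0,0.4,0.3,0,-0.3,0,-0.5,0,0.4,0,0,0,0,-0.5,0,0.4,0,0,0,0,-0.5,0,0.4,0,0,0,0,-0.5,0,0.4,0,0,0,0,0,0,0.4,0,0,0,0,0,0])

```text
time: 55.95
position: [0.6043, 0.2051, 0.2713]
orientation: [[-0.048, 0.999, 0.001], [0.999, 0.048, 0.001], [0.001, 0.001, -1.0]]
wrist_force: [-0.3, -1.9, -0.7]
grip_width: 0.0599
grip_force: 0.0
```

```bash
python3 - <<'E'
from h import *
s=st(); knobs(); go([.5955,.3105,.26],.048,"lever")
E
```

```text
55.95 [0.6043 0.2051 0.2713] F [-0.3 -1.9 -0.7] w 0.0599 gf 0.0
red few
blue 0.67 lid [0.608  0.1182] knob [299, 228, 7, 9, 49] [0.6093 0.1184]
green 0.61 lid [0.615  0.0477] knob [317, 234, 7, 9, 50] [0.6121 0.0477]
lever shift/units [ 5.32 -0.2   0.54] turn/units -0.01 yaw 0.047 tiltz [ 0.     0.001 -1.   ]
```

Move over the lever grip, check red there, then descend.

Emit:
apply_moves(targets=[0.4,0.53,-0.02,0,0,0,0,0.4,0.53,-0.02,0,0,0,0,0.4,0.53,-0.02,0,0,0,0,0.4,0.53,-0.02,0,0,0,0,0.4,0.53,-0.02,0,0,0,0,0.4,0.53,-0.02,0,0,0,0,0.4,0.53,-0.02,0,0,0,0,0.4,0.53,-0.02,0,0,0,0,0.4,0.53,-0.02,0,0,0,0,0.4,0.53,-0.02,0,0,0,0])

```text
time: 56.98
position: [0.5954, 0.3115, 0.2705]
orientation: [[-0.048, 0.999, 0.0], [0.999, 0.048, 0.0], [0.0, 0.0, -1.0]]
wrist_force: [0.1, -0.0, 0.4]
grip_width: 0.0596
grip_force: 0.0
```

```bash
python3 - <<'E'
from h import *
s=st(); knobs(); go([.5965,.3105,.169],.048,"lever")
E
```

```text
56.98 [0.5954 0.3115 0.2705] F [ 0.1 -0.   0.4] w 0.0596 gf 0.0
red 0.46 lid [0.6051 0.1899] knob [281, 222, 7, 8, 45] [0.6044 0.1891]
blue few
green 0.56 lid [0.6145 0.0478] knob [318, 234, 6, 9, 41] [0.6113 0.0467]
lever shift/units [-0.01  0.05  5.07] turn/units 0.01 yaw 0.049 tiltz [-0. -0. -1.]
```

Emit:
apply_moves(targets=[0.4,0,0,0.55,0,0,0,0.4,0,0,0.55,0,0,0,0.4,0,0,0.55,0,0,0,0.4,0,0,0.55,0,0,0,0.4,0,0,0.55,0,0,0,0.4,0,0,0.55,0,0,0,0.4,0,0,0.55,0,0,0,0.4,0,0,0.55,0,0,0,0.4,0,0,0.5,0,0,0,0.4,0,0,0.15,0,0,0])

```text
time: 58.02
position: [0.595, 0.3102, 0.1674]
orientation: [[-0.048, 0.999, -0.002], [0.999, 0.048, -0.001], [-0.001, -0.002, -1.0]]
wrist_force: [-0.7, -1.0, -0.0]
grip_width: 0.0595
grip_force: 0.0
```

Emit:
apply_moves(targets=[-0.3,0,0,0,0,0,0,-0.3,0,0,0,0,0,0,-0.3,0,0,0,0,0,0,-0.3,0,0,0,0,0,0,-0.3,0,0,0,0,0,0,-0.3,0,0,0,0,0,0,-0.3,0,0,0,0,0,0,-0.3,0,0,0,0,0,0,-0.3,0,0,0,0,0,0,-0.3,0,0,0,0,0,0])

```text
time: 58.85
position: [0.5955, 0.3104, 0.1696]
orientation: [[-0.048, 0.999, 0.0], [0.999, 0.048, 0.0], [0.0, 0.0, -1.0]]
wrist_force: [-0.2, 0.2, 0.2]
grip_width: 0.0301
grip_force: 0.0
```

Emit:
apply_moves(targets=[-0.3,0,-0.5,-0.14,0,0,0,-0.3,0,-0.31,-0.13,0,0,0,-0.3,0,-0.32,-0.11,0,0,0,-0.3,0,-0.32,-0.1,0,0,0,-0.3,0,-0.33,-0.08,0,0,0,-0.3,0,-0.33,-0.07,0,0,0,-0.3,0,-0.33,-0.05,0,0,0,-0.3,0,-0.34,-0.04,0,0,0,-0.3,0,-0.34,-0.02,0,0,0,-0.3,0,-0.34,-0.01,0,0,0])

```text
time: 59.68
position: [0.5285, 0.3076, 0.1865]
orientation: [[-0.048, 0.999, 0.007], [0.999, 0.048, 0.003], [0.002, 0.007, -1.0]]
wrist_force: [9.4, -0.1, 6.7]
grip_width: 0.0301
grip_force: 4.7
```

Emit:
apply_moves(targets=[-0.3,0,-0.34,0.01,0,0,0,-0.3,0,-0.34,0.02,0,0,0,-0.3,0,-0.33,0.04,0,0,0,-0.3,0,-0.33,0.05,0,0,0,-0.3,0,-0.33,0.07,0,0,0,-0.3,0,-0.33,0.08,0,0,0,-0.3,0,-0.32,0.1,0,0,0,-0.3,0,-0.3,0.11,0,0,0,-0.3,0,-0.25,0.11,0,0,0,-0.3,0,-0.2,0.09,0,0,0])

```text
time: 60.52
position: [0.4672, 0.3049, 0.1727]
orientation: [[-0.048, 0.999, 0.007], [0.999, 0.048, 0.003], [0.002, 0.007, -1.0]]
wrist_force: [10.2, 1.5, 7.7]
grip_width: 0.03
grip_force: 4.9
```

```bash
python3 - <<'E'
from h import *
s=st(); knobs()
E
```

```text
60.52 [0.4672 0.3049 0.1727] F [10.2  1.5  7.7] w 0.03 gf 4.9
red 0.7 lid [0.6064 0.1895] knob [281, 221, 7, 9, 39] [0.6068 0.1885]
blue 0.72 lid [0.6118 0.1185] knob [300, 228, 6, 9, 35] [0.6089 0.1158]
green 0.67 lid [0.6141 0.0481] knob [318, 234, 6, 9, 41] [0.6113 0.0467]
```

Everything is in place, so I pull on to the stop, hold, and check.

Emit:
apply_moves(targets=[-0.3,0,-0.08,0.03,0,0,0,-0.3,0,-0.08,0.03,0,0,0,-0.3,0,-0.08,0.03,0,0,0,-0.3,0,-0.08,0.03,0,0,0,-0.3,0,-0.04,0.02,0,0,0,-0.3,0,0,0,0,0,0,-0.3,0,0,0,0,0,0,-0.3,0,0,0,0,0,0,-0.3,0,0,0,0,0,0,-0.3,0,0,0,0,0,0])

```text
time: 61.55
position: [0.4632, 0.3048, 0.171]
orientation: [[-0.048, 0.999, 0.014], [0.999, 0.048, 0.005], [0.004, 0.014, -1.0]]
wrist_force: [22.0, -2.6, 8.8]
grip_width: 0.03
grip_force: 10.9
```

```bash
python3 - <<'E'
from h import *
s=st(); knobs()
E
```

```text
61.55 [0.4632 0.3048 0.171 ] F [22.  -2.6  8.8] w 0.03 gf 10.9
red 0.71 lid [0.5178 0.1249] knob [345, 258, 7, 15, 74] [ 0.5482 -0.0884]
blue 0.49 lid [0.6099 0.1181] knob [300, 228, 6, 9, 36] [0.6091 0.1159]
green 0.69 lid [0.6138 0.0483] knob [318, 234, 6, 9, 41] [0.6113 0.0467]
```

Emit:
apply_moves(targets=[-0.3,0,0.16,-0.06,0,0,0,-0.3,0,0.16,-0.06,0,0,0,-0.3,0,0.16,-0.06,0,0,0,-0.3,0,0.16,-0.06,0,0,0,-0.3,0,0.16,-0.06,0,0,0,-0.3,0,0.16,-0.06,0,0,0,-0.3,0,0.16,-0.06,0,0,0,-0.3,0,0.16,-0.06,0,0,0,-0.3,0,0.16,-0.06,0,0,0,-0.3,0,0.16,-0.06,0,0,0])

```text
time: 62.58
position: [0.4916, 0.3056, 0.1802]
orientation: [[-0.048, 0.999, 0.004], [0.999, 0.048, 0.001], [0.001, 0.004, -1.0]]
wrist_force: [11.0, 1.7, -8.6]
grip_width: 0.0297
grip_force: 5.6
```

Emit:
apply_moves(targets=[-0.3,0,0.17,-0.02,0,0,0,-0.3,0,0.17,-0.02,0,0,0,-0.3,0,0.17,-0.02,0,0,0,-0.3,0,0.17,-0.02,0,0,0,-0.3,0,0.17,-0.02,0,0,0,-0.3,0,0.17,-0.02,0,0,0,-0.3,0,0.17,-0.02,0,0,0,-0.3,0,0.17,-0.02,0,0,0,-0.3,0,0.17,-0.02,0,0,0,-0.3,0,0.17,-0.02,0,0,0])

```text
time: 63.42
position: [0.525, 0.3069, 0.1841]
orientation: [[-0.048, 0.999, 0.002], [0.999, 0.048, 0.0], [0.0, 0.003, -1.0]]
wrist_force: [7.4, 0.6, -6.5]
grip_width: 0.0298
grip_force: 4.0
```

Emit:
apply_moves(targets=[-0.3,0,0.17,0.02,0,0,0,-0.3,0,0.17,0.02,0,0,0,-0.3,0,0.17,0.02,0,0,0,-0.3,0,0.17,0.02,0,0,0,-0.3,0,0.17,0.02,0,0,0,-0.3,0,0.17,0.02,0,0,0,-0.3,0,0.17,0.02,0,0,0,-0.3,0,0.17,0.02,0,0,0,-0.3,0,0.17,0.02,0,0,0,-0.3,0,0.17,0.02,0,0,0])

```text
time: 64.25
position: [0.5586, 0.3085, 0.18]
orientation: [[-0.048, 0.999, 0.002], [0.999, 0.048, 0.0], [0.0, 0.002, -1.0]]
wrist_force: [4.9, 0.7, -3.5]
grip_width: 0.0296
grip_force: 3.0
```

Emit:
apply_moves(targets=[-0.3,0,0.16,0.05,0,0,0,-0.3,0,0.16,0.05,0,0,0,-0.3,0,0.16,0.05,0,0,0,-0.3,0,0.16,0.05,0,0,0,-0.3,0,0.16,0.05,0,0,0,-0.3,0,0.16,0.05,0,0,0,-0.3,0,0.16,0.05,0,0,0,-0.3,0,0.16,0.05,0,0,0,-0.3,0,0.12,0.04,0,0,0,-0.3,0,0.08,0.03,0,0,0])

```text
time: 65.08
position: [0.5878, 0.31, 0.1706]
orientation: [[-0.048, 0.999, 0.001], [0.999, 0.048, 0.0], [0.0, 0.001, -1.0]]
wrist_force: [4.8, -0.7, -3.2]
grip_width: 0.0299
grip_force: 2.4
```

Emit:
apply_moves(targets=[-0.3,0,0.07,0.02,0,0,0,-0.3,0,0.07,0.02,0,0,0,-0.3,0,0.07,0.02,0,0,0,-0.3,0,0.07,0,0,0,0,-0.3,0,0.07,0,0,0,0,-0.3,0,0.07,0,0,0,0,-0.3,0,0.07,0,0,0,0,-0.3,0,0,0,0,0,0,-0.3,0,0,0,0,0,0,-0.3,0,0,0,0,0,0])

```text
time: 65.92
position: [0.5969, 0.3105, 0.1697]
orientation: [[-0.048, 0.999, -0.0], [0.999, 0.048, 0.0], [0.0, -0.0, -1.0]]
wrist_force: [0.1, 0.1, 0.5]
grip_width: 0.0299
grip_force: 0.0
```

Back at rest with zero force. I open and rise.

Emit:
apply_moves(targets=[0.4,0,0,0,0,0,0,0.4,0,0,0,0,0,0,0.4,0,0,0,0,0,0,0.4,0,0,0,0,0,0,0.4,0,0,-0.4,0,0,0,0.4,0,0,-0.8,0,0,0,0.4,0,0,-0.9,0,0,0,0.4,0,0,-0.9,0,0,0,0.4,0,0,-0.9,0,0,0,0.4,0,0,-0.9,0,0,0])

```text
time: 66.75
position: [0.597, 0.3105, 0.2672]
orientation: [[-0.048, 0.999, 0.0], [0.999, 0.048, 0.0], [0.0, 0.001, -1.0]]
wrist_force: [-0.5, -0.8, 0.2]
grip_width: 0.0599
grip_force: 0.0
```

```bash
python3 - <<'E'
from h import *
st(); knobs(); go([.6065,.1885,.20],.048,"red")
E
```

```text
66.75 [0.597  0.3105 0.2672] F [-0.5 -0.8  0.2] w 0.0599 gf 0.0
red 0.56 lid [0.6082 0.1897] knob [281, 221, 7, 9, 44] [0.6065 0.1895]
blue few
green 0.79 lid [0.6138 0.0485] knob [318, 234, 6, 9, 41] [0.6113 0.0467]
red shift/units [-6.12  0.18  3.29] turn/units -0.0 yaw 0.048 tiltz [ 0.001  0.    -1.   ]
```

Emit:
apply_moves(targets=[0.2,-0.87,0.025,0,0,0,0,0.2,-0.87,0.025,0,0,0,0,0.2,-0.87,0.025,0,0,0,0,0.2,-0.87,0.025,0,0,0,0,0.2,-0.87,0.025,0,0,0,0,0.2,-0.87,0.025,0,0,0,0,0.2,-0.87,0.025,0.5,0,0,0,0.2,0,0,1,0,0,0,0.2,0,0,1,0,0,0,0.2,0,0,1,0,0,0])

```text
time: 67.78
position: [0.606, 0.1884, 0.1938]
orientation: [[-0.047, 0.999, -0.001], [0.999, 0.047, -0.0], [-0.0, -0.001, -1.0]]
wrist_force: [0.6, 0.3, -0.3]
grip_width: 0.0509
grip_force: 0.0
```

Emit:
apply_moves(targets=[0.2,0,0,0.9,0,0,0,0.2,0,0,0.9,0,0,0,0.2,0,0,0.9,0,0,0,0.2,0,0,0.9,0,0,0,0.2,0,0,0.8,0,0,0,0.2,0,0,0.6,0,0,0,0.2,0,0,0.5,0,0,0,0.2,0,0,0.5,0,0,0,0.2,0,0,0.4,0,0,0,0.2,0,0,0,0,0,0])

```text
time: 68.62
position: [0.6059, 0.1889, 0.066]
orientation: [[-0.048, 0.999, -0.002], [0.999, 0.048, -0.0], [-0.0, -0.002, -1.0]]
wrist_force: [-0.0, 0.4, 0.1]
grip_width: 0.0514
grip_force: 0.0
```

```bash
python3 - <<'E'
from h import *
st(); go([.6065,.1885,.056],None,"red")
E
```

```text
68.62 [0.6059 0.1889 0.066 ] F [-0.   0.4  0.1] w 0.0514 gf 0.0
red shift/units [-0.02  0.03  0.5 ] turn/units 0.0 yaw 0.048 tiltz [-0.002 -0.    -1.   ]
```

Emit:
apply_moves(targets=[0.2,0,0,0.25,0,0,0,0.2,0,0,0.2,0,0,0,-1,0,0,0,0,0,0,-1,0,0,0,0,0,0,-1,0,0,0,0,0,0,-1,0,0,0,0,0,0,-1,0,0,0,0,0,0,-1,0,0,0,0,0,0,-1,0,0,0,0,0,0,-1,0,0,0,0,0,0])

```text
time: 69.45
position: [0.6066, 0.1891, 0.0589]
orientation: [[-0.048, 0.999, 0.001], [0.999, 0.048, 0.0], [0.0, 0.001, -1.0]]
wrist_force: [1.3, 0.2, 3.1]
grip_width: 0.022
grip_force: 58.6
```

Emit:
apply_moves(targets=[-1,0,0,-0.4,0,0,0,-1,0,0,-0.8,0,0,0,-1,0,0,-0.9,0,0,0,-1,0,0,-0.9,0,0,0,-1,0,0,-0.9,0,0,0,-1,0,0,-0.6,0,0,0,-1,0,0,-0.5,0,0,0,-1,0,0,0,0,0,0,-1,0,0,0,0,0,0,-1,0,0,0,0,0,0])

```text
time: 70.28
position: [0.606, 0.1889, 0.1576]
orientation: [[-0.048, 0.999, -0.001], [0.999, 0.048, -0.0], [-0.0, -0.001, -1.0]]
wrist_force: [0.0, -0.1, -2.3]
grip_width: 0.0216
grip_force: 58.6
```

```bash
python3 - <<'E'
from h import *
st(); go([.432,.322,.15],None,"slotA")
E
```

```text
70.28 [0.606  0.1889 0.1576] F [ 0.  -0.1 -2.3] w 0.0216 gf 58.6
slotA shift/units [ 7.06 -8.37  0.39] turn/units 0.0 yaw 0.048 tiltz [-0.001 -0.    -1.   ]
```

Emit:
apply_moves(targets=[-1,0,-0.93,0,0,0,0,-1,0,-0.93,0,0,0,0,-1,0,-0.93,0,0,0,0,-1,0,-0.93,0,0,0,0,-1,0,-0.93,0,0,0,0,-1,0,-0.93,0,0,0,0,-1,0.5,-0.93,0,0,0,0,-1,0.7,-0.93,0,0,0,0,-1,0.7,-0.93,0,0,0,0,-1,0.7,0,0,0,0,0])

```text
time: 71.12
position: [0.4333, 0.2329, 0.1577]
orientation: [[-0.048, 0.999, -0.004], [0.999, 0.048, -0.001], [-0.001, -0.004, -1.0]]
wrist_force: [1.6, 0.9, -1.1]
grip_width: 0.0216
grip_force: 58.8
```

Emit:
apply_moves(targets=[-1,0.75,0,0,0,0,0,-1,0.75,0,0,0,0,0,-1,0.75,0,0,0,0,0,-1,0.75,0,0,0,0,0,-1,0.75,0,0.2,0,0,0,-1,0.7,0,0.4,0,0,0,-1,0,0,0.6,0,0,0,-1,0,0,0.6,0,0,0,-1,0,0,0.6,0,0,0,-1,0,0,0.6,0,0,0])

```text
time: 71.95
position: [0.432, 0.3218, 0.0968]
orientation: [[-0.048, 0.999, -0.001], [0.999, 0.048, -0.001], [-0.001, -0.001, -1.0]]
wrist_force: [-0.8, -0.3, -1.7]
grip_width: 0.0218
grip_force: 58.8
```

```bash
python3 - <<'E'
from h import *
st(); go([.432,.322,.0515],None,"slotA")
E
```

```text
71.95 [0.432  0.3218 0.0968] F [-0.8 -0.3 -1.7] w 0.0218 gf 58.8
slotA shift/units [0.01 0.   2.27] turn/units 0.0 yaw 0.048 tiltz [-0.001 -0.001 -1.   ]
```

Emit:
apply_moves(targets=[-1,0,0,0.4,0,0,0,-1,0,0,0.4,0,0,0,-1,0,0,0.4,0,0,0,-1,0,0,0.4,0,0,0,-1,0,0,0.25,0,0,0,-1,0,0,0.15,0,0,0,-1,0,0,0.07,0,0,0,-1,0,0,0,0,0,0,-1,0,0,0,0,0,0,-1,0,0,0,0,0,0])

```text
time: 72.78
position: [0.4326, 0.3219, 0.0575]
orientation: [[-0.048, 0.999, 0.001], [0.999, 0.048, 0.0], [0.0, 0.001, -1.0]]
wrist_force: [0.7, -0.7, -1.3]
grip_width: 0.0216
grip_force: 58.8
```

```bash
python3 - <<'E'
from h import *
st()
E
```

```text
72.78 [0.4326 0.3219 0.0575] F [ 0.7 -0.7 -1.3] w 0.0216 gf 58.8
```

Emit:
apply_moves(targets=[-1,0,0,0.15,0,0,0,-1,0,0,0.1,0,0,0,-1,0,0,0.05,0,0,0,-1,0,0,0,0,0,0,-1,0,0,0,0,0,0,0.1,0,0,0,0,0,0,0.1,0,0,0,0,0,0,0.1,0,0,0,0,0,0,0.1,0,0,0,0,0,0,0.1,0,0,0,0,0,0])

```text
time: 73.62
position: [0.4325, 0.3219, 0.0512]
orientation: [[-0.048, 0.999, 0.0], [0.999, 0.048, 0.0], [0.0, 0.0, -1.0]]
wrist_force: [-0.5, 0.2, 1.0]
grip_width: 0.0467
grip_force: 0.0
```

Emit:
apply_moves(targets=[0.2,0,0,-0.4,0,0,0,0.2,0,0,-0.9,0,0,0,0.2,0,0,-0.9,0,0,0,0.2,0,0,-0.9,0,0,0,0.2,0,0,-0.9,0,0,0,0.2,0,0,-0.9,0,0,0,0.2,-0.8,0,-0.4,0,0,0,0.2,-1,0,0,0,0,0,0.2,-1,0,0,0,0,0,0.2,-1,0,0,0,0,0])

```text
time: 74.45
position: [0.436, 0.2452, 0.158]
orientation: [[-0.049, 0.999, 0.001], [0.999, 0.049, 0.0], [0.0, 0.001, -1.0]]
wrist_force: [0.4, -0.2, 0.4]
grip_width: 0.0515
grip_force: 0.0
```

```bash
python3 - <<'E'
from h import *
st(); knobs(); go([.6095,.118,.15],None,"blue")
E
```

```text
74.45 [0.436  0.2452 0.158 ] F [ 0.4 -0.2  0.4] w 0.0515 gf 0.0
red 0.8 lid [0.4283 0.3186] knob [225, 243, 6, 9, 37] [0.4265 0.3164]
blue 0.65 lid [0.6096 0.1183] knob [300, 228, 6, 9, 35] [0.6089 0.1158]
green 0.64 lid [0.6141 0.0481] knob [318, 234, 6, 9, 41] [0.6113 0.0467]
blue shift/units [-6.79  8.35  0.39] turn/units 0.0 yaw 0.047 tiltz [ 0.001  0.    -1.   ]
```

Emit:
apply_moves(targets=[0.2,-0.76,0.92,0,0,0,0,0.2,-0.76,0.92,0,0,0,0,0.2,-0.76,0.92,0,0,0,0,0.2,-0.76,0.92,0,0,0,0,0.2,-0.76,0.92,0,0,0,0,0.2,-0.76,0.92,0,0,0,0,0.2,-0.76,0.92,0,0,0,0,0.2,-0.76,0.92,0,0,0,0,0.2,-0.76,0.92,0,0,0,0,0.2,0,0,0.6,0,0,0])

```text
time: 75.48
position: [0.612, 0.116, 0.1467]
orientation: [[-0.047, 0.999, 0.005], [0.999, 0.047, 0.0], [-0.0, 0.005, -1.0]]
wrist_force: [-0.8, -0.1, -0.0]
grip_width: 0.0511
grip_force: 0.0
```

Emit:
apply_moves(targets=[0.2,0,0,0.6,0,0,0,0.2,0,0,0.7,0,0,0,0.2,0,0,0.7,0,0,0,0.2,0,0,0.7,0,0,0,0.2,0,0,0.6,0,0,0,0.2,0,0,0.6,0,0,0,0.2,0,0,0.3,0,0,0,0.2,0,0,0.1,0,0,0,0.2,0,0,0,0,0,0,0.2,0,0,0,0,0,0])

```text
time: 76.32
position: [0.6083, 0.1173, 0.0595]
orientation: [[-0.048, 0.999, 0.001], [0.999, 0.048, 0.0], [0.0, 0.001, -1.0]]
wrist_force: [0.1, -0.3, 0.6]
grip_width: 0.0513
grip_force: 0.0
```

```bash
python3 - <<'E'
from h import *
st(); go([.609,.1175,.058],None,"blue")
E
```

```text
76.32 [0.6083 0.1173 0.0595] F [ 0.1 -0.3  0.6] w 0.0513 gf 0.0
blue shift/units [0.01 0.04 0.08] turn/units 0.0 yaw 0.048 tiltz [ 0.001  0.    -1.   ]
```

Emit:
apply_moves(targets=[-1,0,0,0.05,0,0,0,-1,0,0,0,0,0,0,-1,0,0,0,0,0,0,-1,0,0,0,0,0,0,-1,0,0,0,0,0,0,-1,0,0,0,0,0,0,-1,0,0,0,0,0,0,-1,0,0,0,0,0,0,-1,0,0,-0.3,0,0,0,-1,0,0,-0.7,0,0,0])

```text
time: 77.15
position: [0.6067, 0.1171, 0.0767]
orientation: [[-0.048, 0.999, -0.004], [0.999, 0.048, -0.0], [-0.0, -0.004, -1.0]]
wrist_force: [-0.2, -0.5, -0.8]
grip_width: 0.022
grip_force: 58.3
```

Emit:
apply_moves(targets=[-1,0,0,-0.8,0,0,0,-1,0,0,-0.8,0,0,0,-1,0,0,-0.8,0,0,0,-1,0,0,-0.8,0,0,0,-1,0,0,-0.4,0,0,0,-1,0,0,0,0,0,0,-1,0,0,0,0,0,0,-1,0,0,0,0,0,0,-1,0,0,0,0,0,0,-1,0,0,0,0,0,0])

```text
time: 77.98
position: [0.6078, 0.1172, 0.1492]
orientation: [[-0.048, 0.999, -0.001], [0.999, 0.048, -0.0], [0.0, -0.001, -1.0]]
wrist_force: [0.8, -0.2, -1.7]
grip_width: 0.0223
grip_force: 58.3
```

```bash
python3 - <<'E'
from h import *
st(); go([.4265,.237,.15],None,"slotB")
E
```

```text
77.98 [0.6078 0.1172 0.1492] F [ 0.8 -0.2 -1.7] w 0.0223 gf 58.3
slotB shift/units [ 6.42 -8.77 -0.02] turn/units 0.0 yaw 0.048 tiltz [-0.001 -0.    -1.   ]
```

Emit:
apply_moves(targets=[-1,0.71,-0.975,0,0,0,0,-1,0.71,-0.975,0,0,0,0,-1,0.71,-0.975,0,0,0,0,-1,0.71,-0.975,0,0,0,0,-1,0.71,-0.975,0,0,0,0,-1,0.71,-0.975,0,0,0,0,-1,0.71,-0.975,0,0,0,0,-1,0.71,-0.975,0,0,0,0,-1,0.71,-0.975,0,0,0,0,-1,0,0,0.4,0,0,0])

```text
time: 78.82
position: [0.4239, 0.2379, 0.1427]
orientation: [[-0.05, 0.999, -0.0], [0.999, 0.05, 0.0], [0.0, -0.0, -1.0]]
wrist_force: [0.9, 0.6, -0.9]
grip_width: 0.022
grip_force: 58.7
```

Emit:
apply_moves(targets=[-1,0,0,0.6,0,0,0,-1,0,0,0.6,0,0,0,-1,0,0,0.6,0,0,0,-1,0,0,0.6,0,0,0,-1,0,0,0.6,0,0,0,-1,0,0,0.6,0,0,0,-1,0,0,0.4,0,0,0,-1,0,0,0.2,0,0,0,-1,0,0,0,0,0,0,-1,0,0,0,0,0,0])

```text
time: 79.65
position: [0.4268, 0.2364, 0.0582]
orientation: [[-0.048, 0.999, -0.0], [0.999, 0.048, 0.0], [0.0, -0.0, -1.0]]
wrist_force: [-0.4, 0.4, -1.2]
grip_width: 0.0221
grip_force: 58.7
```

```bash
python3 - <<'E'
from h import *
st(); go([.4265,.237,.051],None,"slotB")
E
```

```text
79.65 [0.4268 0.2364 0.0582] F [-0.4  0.4 -1.2] w 0.0221 gf 58.7
slotB shift/units [ 0.03 -0.02  0.36] turn/units 0.0 yaw 0.048 tiltz [-0.  0. -1.]
```

Emit:
apply_moves(targets=[-1,0,0,0.15,0,0,0,-1,0,0,0.13,0,0,0,-1,0,0,0.07,0,0,0,-1,0,0,0,0,0,0,-1,0,0,0,0,0,0,0.1,0,0,0,0,0,0,0.1,0,0,0,0,0,0,0.1,0,0,0,0,0,0,0.1,0,0,0,0,0,0,0.1,0,0,0,0,0,0])

```text
time: 80.48
position: [0.4267, 0.2365, 0.0512]
orientation: [[-0.048, 0.999, 0.0], [0.999, 0.048, 0.0], [0.0, 0.0, -1.0]]
wrist_force: [0.4, 0.7, -1.0]
grip_width: 0.0473
grip_force: 0.0
```

Emit:
apply_moves(targets=[0.2,0,0,-0.4,0,0,0,0.2,0,0,-0.9,0,0,0,0.2,0,0,-0.9,0,0,0,0.2,0,0,-0.9,0,0,0,0.2,0,0,-0.9,0,0,0,0.2,0,0,-0.9,0,0,0,0.2,-0.8,0.4,-0.4,0,0,0,0.2,-1,0.9,0,0,0,0,0.2,-1,0.9,0,0,0,0,0.2,-1,0.9,0,0,0,0])

```text
time: 81.32
position: [0.4929, 0.1627, 0.1582]
orientation: [[-0.049, 0.999, 0.001], [0.999, 0.049, 0.0], [0.0, 0.001, -1.0]]
wrist_force: [-0.9, 0.1, 0.0]
grip_width: 0.0513
grip_force: 0.0
```

```bash
python3 - <<'E'
from h import *
st(); knobs(); go([.612,.0475,.158],None,"green")
E
```

```text
81.32 [0.4929 0.1627 0.1582] F [-0.9  0.1  0. ] w 0.0513 gf 0.0
red 0.81 lid [0.4283 0.3185] knob [225, 243, 6, 9, 37] [0.4265 0.3164]
blue 0.77 lid [0.4232 0.2335] knob [245, 253, 7, 9, 39] [0.421  0.2305]
green 0.71 lid [0.6138 0.0477] knob [318, 234, 6, 9, 41] [0.6113 0.0467]
green shift/units [-6.05  5.72 -0.03] turn/units 0.0 yaw 0.047 tiltz [-0.  0. -1.]
```

Emit:
apply_moves(targets=[0.2,-0.755,0.71,0,0,0,0,0.2,-0.755,0.71,0,0,0,0,0.2,-0.755,0.71,0,0,0,0,0.2,-0.755,0.71,0,0,0,0,0.2,-0.755,0.71,0,0,0,0,0.2,-0.755,0.71,0,0,0,0,0.2,-0.755,0.71,0,0,0,0,0.2,-0.755,0.71,0,0,0,0,0.2,0,0,0.6,0,0,0,0.2,0,0,0.6,0,0,0])

```text
time: 82.35
position: [0.6116, 0.0486, 0.1332]
orientation: [[-0.048, 0.999, 0.001], [0.999, 0.048, 0.0], [0.0, 0.001, -1.0]]
wrist_force: [-0.2, 0.1, -1.2]
grip_width: 0.0517
grip_force: 0.0
```

Emit:
apply_moves(targets=[0.2,0,0,0.7,0,0,0,0.2,0,0,0.7,0,0,0,0.2,0,0,0.7,0,0,0,0.2,0,0,0.6,0,0,0,0.2,0,0,0.6,0,0,0,0.2,0,0,0.3,0,0,0,0.2,0,0,0.1,0,0,0,0.2,0,0,0,0,0,0,0.2,0,0,0,0,0,0,0.2,0,0,0,0,0,0])

```text
time: 83.18
position: [0.6118, 0.0483, 0.0598]
orientation: [[-0.048, 0.999, 0.001], [0.999, 0.048, 0.0], [0.0, 0.001, -1.0]]
wrist_force: [-0.2, 0.2, -0.6]
grip_width: 0.0512
grip_force: 0.0
```

```bash
python3 - <<'E'
from h import *
st(); go([.612,.0475,.058],None,"green")
E
```

```text
83.18 [0.6118 0.0483 0.0598] F [-0.2  0.2 -0.6] w 0.0512 gf 0.0
green shift/units [-0.04  0.01  0.09] turn/units 0.0 yaw 0.048 tiltz [ 0.001  0.    -1.   ]
```

Emit:
apply_moves(targets=[-1,0,0,0.05,0,0,0,-1,0,0,0,0,0,0,-1,0,0,0,0,0,0,-1,0,0,0,0,0,0,-1,0,0,0,0,0,0,-1,0,0,0,0,0,0,-1,0,0,0,0,0,0,-1,0,0,0,0,0,0,-1,0,0,-0.3,0,0,0,-1,0,0,-0.7,0,0,0])

```text
time: 84.02
position: [0.61, 0.0483, 0.0766]
orientation: [[-0.048, 0.999, -0.005], [0.999, 0.048, 0.0], [0.0, -0.005, -1.0]]
wrist_force: [0.6, 0.5, -2.0]
grip_width: 0.0222
grip_force: 58.5
```

Emit:
apply_moves(targets=[-1,0,0,-0.8,0,0,0,-1,0,0,-0.8,0,0,0,-1,0,0,-0.8,0,0,0,-1,0,0,-0.8,0,0,0,-1,0,0,-0.4,0,0,0,-1,0,0,0,0,0,0,-1,0,0,0,0,0,0,-1,0,0,0,0,0,0,-1,0,0,0,0,0,0,-1,0,0,0,0,0,0])

```text
time: 84.85
position: [0.6112, 0.0483, 0.1492]
orientation: [[-0.048, 0.999, -0.002], [0.999, 0.048, 0.0], [0.0, -0.002, -1.0]]
wrist_force: [0.2, 0.7, -2.7]
grip_width: 0.022
grip_force: 58.5
```

```bash
python3 - <<'E'
from h import *
st(); go([.423,.152,.15],None,"slotC")
E
```

```text
84.85 [0.6112 0.0483 0.1492] F [ 0.2  0.7 -2.7] w 0.022 gf 58.5
slotC shift/units [ 5.63 -9.15 -0.02] turn/units 0.0 yaw 0.048 tiltz [-0.002  0.    -1.   ]
```

Emit:
apply_moves(targets=[-1,0.563,-0.915,0,0,0,0,-1,0.563,-0.915,0,0,0,0,-1,0.563,-0.915,0,0,0,0,-1,0.563,-0.915,0,0,0,0,-1,0.563,-0.915,0,0,0,0,-1,0.563,-0.915,0,0,0,0,-1,0.563,-0.915,0,0,0,0,-1,0.563,-0.915,0,0,0,0,-1,0.563,-0.915,0,0,0,0,-1,0.563,-0.915,0,0,0,0])

```text
time: 85.68
position: [0.4223, 0.1523, 0.1499]
orientation: [[-0.048, 0.999, -0.0], [0.999, 0.048, 0.0], [0.0, -0.0, -1.0]]
wrist_force: [0.1, 0.1, -1.3]
grip_width: 0.0222
grip_force: 58.7
```

Emit:
apply_moves(targets=[-1,0,0,0.5,0,0,0,-1,0,0,0.7,0,0,0,-1,0,0,0.7,0,0,0,-1,0,0,0.7,0,0,0,-1,0,0,0.7,0,0,0,-1,0,0,0.6,0,0,0,-1,0,0,0.4,0,0,0,-1,0,0,0.3,0,0,0,-1,0,0,0,0,0,0,-1,0,0,0,0,0,0])

```text
time: 86.52
position: [0.4233, 0.152, 0.0582]
orientation: [[-0.048, 0.999, -0.0], [0.999, 0.048, 0.0], [0.0, -0.0, -1.0]]
wrist_force: [-0.6, -0.4, -1.9]
grip_width: 0.022
grip_force: 59.0
```

```bash
python3 - <<'E'
from h import *
st(); go([.423,.152,.0515],None,"slotC")
E
```

```text
86.52 [0.4233 0.152  0.0582] F [-0.6 -0.4 -1.9] w 0.022 gf 59.0
slotC shift/units [ 0.   -0.02  0.33] turn/units 0.0 yaw 0.048 tiltz [-0.  0. -1.]
```

Emit:
apply_moves(targets=[-1,0,0,0.15,0,0,0,-1,0,0,0.13,0,0,0,-1,0,0,0.07,0,0,0,-1,0,0,0,0,0,0,-1,0,0,0,0,0,0,0.1,0,0,0,0,0,0,0.1,0,0,0,0,0,0,0.1,0,0,0,0,0,0,0.1,0,0,0,0,0,0,0.1,0,0,0,0,0,0])

```text
time: 87.35
position: [0.4234, 0.152, 0.0512]
orientation: [[-0.048, 0.999, 0.0], [0.999, 0.048, 0.0], [0.0, 0.0, -1.0]]
wrist_force: [0.7, 0.1, -0.7]
grip_width: 0.0469
grip_force: 0.0
```

Emit:
apply_moves(targets=[0.2,0,0,-0.4,0,0,0,0.2,0,0,-0.9,0,0,0,0.2,0,0,-0.9,0,0,0,0.2,0,0,-0.9,0,0,0,0.2,0,0,-0.9,0,0,0,0.2,0,0,-0.9,0,0,0,0.2,0,0,-0.9,0,0,0,0.2,0,0,-0.9,0,0,0,0.2,0,0.4,-0.7,0,0,0,0.2,0,0.6,0,0,0,0])

```text
time: 88.18
position: [0.4436, 0.1531, 0.2025]
orientation: [[-0.048, 0.999, 0.004], [0.999, 0.048, 0.001], [0.001, 0.004, -1.0]]
wrist_force: [1.0, -1.8, -0.7]
grip_width: 0.051
grip_force: 0.0
```

Emit:
apply_moves(targets=[0.5,0,0,0,0,0,-1,0.5,0,0,0,0,0,-1,0.5,0,0,0,0,0,-1,0.5,0,0,0,0,0,-1,0.5,0,0,0,0,0,-1,0.5,0,0,0,0,0,-1,0.5,0,0,0,0,0,-1,0.5,0,0,0,0,0,-1,0.5,0,0,0,0,0,-1,0.5,0,0,0,0,0,-1])

```text
time: 89.02
position: [0.4431, 0.1529, 0.1998]
orientation: [[-0.753, 0.659, 0.0], [0.659, 0.753, 0.0], [-0.0, 0.0, -1.0]]
wrist_force: [-0.3, -0.1, 0.2]
grip_width: 0.0643
grip_force: 0.0
```

Emit:
apply_moves(targets=[0.5,0,0,0,0,0,-1,0.5,0,0,0,0,0,-1,0.5,0,0,0,0,0,-1,0.5,0,0,0,0,0,-1,0.5,0,0,0,0,0,-1,0.5,0,0,0,0,0,-1,0.5,0,0,0,0,0,-1,0.5,0,0,0,0,0,-1,0.5,0,0,0,0,0,-1,0.5,0,0,0,0,0,-0.4])

```text
time: 89.85
position: [0.4431, 0.1529, 0.1998]
orientation: [[-0.999, -0.034, 0.0], [-0.034, 0.999, 0.0], [-0.0, 0.0, -1.0]]
wrist_force: [-0.2, 0.2, -0.4]
grip_width: 0.0639
grip_force: 0.0
```

```bash
python3 - <<'E'
from h import *
st(); go([.5386,-.0935,.18],1.6,"sel"); knobs(.004)
im,_=grab_frame("top"); V=im.max(2); z=np.zeros(V.shape,np.uint8); z[245:280,335:360]=V[245:280,335:360]<60
k,_,s,c=cv2.connectedComponentsWithStats(z)
for i in range(1,k):
    if s[i,4]>20: print(s[i],atz("top",c[i],.084))
E
```

```text
89.85 [0.4431 0.1529 0.1998] F [-0.2  0.2 -0.4] w 0.0639 gf 0.0
sel shift/units [ -4.36 -12.48   0.99] turn/units 0.06 yaw 1.605 tiltz [ 0.  0. -1.]
red 0.51 lid [0.4326 0.3229] knob [225, 243, 6, 9, 37] [0.4315 0.3205]
blue 0.65 lid [0.4281 0.2372] knob [245, 253, 7, 9, 38] [0.4259 0.2342]
green 0.73 lid [0.4244 0.1515] knob [266, 263, 6, 9, 45] [0.4223 0.1501]
[345 258   7  14  66] [ 0.5345781  -0.09383806  0.084     ]
```

Emit:
apply_moves(targets=[0.5,-0.43,-0.96,0,0,0,0,0.5,-0.43,-0.96,0,0,0,0,0.5,-0.43,-0.96,0,0,0,0,0.5,-0.43,-0.96,0,0,0,0,0.5,-0.43,-0.96,0,0,0,0,0.5,-0.43,-0.96,0,0,0,0,0.5,-0.43,-0.96,0,0,0,0,0.5,-0.43,-0.96,0,0,0,0,0.5,-0.43,-0.96,0,0,0,0,0.5,-0.43,-0.96,0,0,0,0])

```text
time: 90.93
position: [0.5351, -0.0375, 0.1992]
orientation: [[-1.0, -0.028, -0.0], [-0.028, 1.0, 0.0], [0.0, 0.0, -1.0]]
wrist_force: [0.2, 0.5, 0.1]
grip_width: 0.0642
grip_force: 0.0
```

Emit:
apply_moves(targets=[0.5,0,-0.97,0,0,0,0,0.5,0,-0.97,0,0,0,0,0.5,0,-0.94,0,0,0,0,0.5,0,0,0.3,0,0,0,0.5,0,0,0.5,0,0,0,0.5,0,0,0.5,0,0,0,0.5,0,0,0,0,0,0,0.5,0,0,0,0,0,0,0.5,0,0,0,0,0,0,0.5,0,0,0,0,0,0])

```text
time: 91.77
position: [0.5367, -0.0936, 0.1734]
orientation: [[-1.0, -0.03, 0.0], [-0.03, 1.0, -0.0], [-0.0, -0.0, -1.0]]
wrist_force: [-0.1, -0.8, -0.3]
grip_width: 0.0639
grip_force: 0.0
```

```bash
python3 - <<'E'
from h import *
st(); go([.5386,-.0935,.075],1.6,"sel")
E
```

```text
91.77 [ 0.5367 -0.0936  0.1734] F [-0.1 -0.8 -0.3] w 0.0639 gf 0.0
sel shift/units [-0.09  0.    4.92] turn/units 0.01 yaw 1.601 tiltz [ 0. -0. -1.]
```

Emit:
apply_moves(targets=[0.5,-0.05,0,0.55,0,0,0,0.5,-0.04,0,0.55,0,0,0,0.5,0,0,0.55,0,0,0,0.5,0,0,0.55,0,0,0,0.5,0,0,0.55,0,0,0,0.5,0,0,0.55,0,0,0,0.5,0,0,0.55,0,0,0,0.5,0,0,0.5,0,0,0,0.5,0,0,0.4,0,0,0,0.5,0,0,0.15,0,0,0])

```text
time: 92.6
position: [0.5379, -0.0939, 0.0736]
orientation: [[-1.0, -0.029, -0.002], [-0.029, 1.0, 0.001], [0.002, 0.001, -1.0]]
wrist_force: [-0.0, -0.3, -0.4]
grip_width: 0.0642
grip_force: 0.0
```

Emit:
apply_moves(targets=[-0.2,0,0,0,0,0,0,-0.2,0,0,0,0,0,0,-0.2,0,0,0,0,0,0,-0.2,0,0,0,0,0,0,-0.2,0,0,0,0,0,0,-0.2,0,0,0,0,0,0,-0.2,0,0,0,0,0,0,-0.2,0,0,0,0,0,0,-0.2,0,0,0,0,0,0,-0.2,0,0,0,0,0,0])

```text
time: 93.43
position: [0.5383, -0.0939, 0.0752]
orientation: [[-1.0, -0.029, 0.0], [-0.029, 1.0, 0.0], [-0.0, 0.0, -1.0]]
wrist_force: [-0.0, -0.4, -0.5]
grip_width: 0.0344
grip_force: 0.0
```

Emit:
apply_moves(targets=[-0.2,-0.006,0.225,0,0,0,0.625,-0.2,-0.006,0.225,0,0,0,0.625,-0.2,-0.006,0.225,0,0,0,0.625,-0.2,-0.006,0.225,0,0,0,0.625,-0.2,-0.006,0.225,0,0,0,0.625,-0.2,-0.006,0.225,0,0,0,0.625,-0.2,-0.006,0.225,0,0,0,0.625,-0.2,-0.006,0.225,0,0,0,0.625,-0.2,-0.006,0.225,0,0,0,0.625,-0.2,-0.006,0.225,0,0,0,0.625])

```text
time: 94.27
position: [0.5475, -0.0504, 0.075]
orientation: [[-0.89, 0.456, -0.002], [0.456, 0.89, 0.0], [0.002, -0.001, -1.0]]
wrist_force: [-2.8, -1.1, -0.2]
grip_width: 0.0339
grip_force: 1.0
```

Emit:
apply_moves(targets=[-0.2,-0.006,0.225,0,0,0,0.625,-0.2,-0.006,0.225,0,0,0,0.625,-0.2,-0.006,0.225,0,0,0,0.625,-0.2,-0.006,0.225,0,0,0,0.625,-0.2,-0.006,0.225,0,0,0,0.625,-0.2,-0.006,0.225,0,0,0,0.625,-0.2,-0.006,0.225,0,0,0,0.625,-0.2,-0.006,0.225,0,0,0,0.625,-0.2,-0.006,0.225,0,0,0,0.625,-0.2,-0.006,0.225,0,0,0,0.625])

```text
time: 95.1
position: [0.5769, -0.0168, 0.0749]
orientation: [[-0.563, 0.827, -0.002], [0.827, 0.563, 0.0], [0.001, -0.002, -1.0]]
wrist_force: [-3.1, -0.1, 0.3]
grip_width: 0.0341
grip_force: 1.0
```

Emit:
apply_moves(targets=[0.3,0,0,0,0,0,0,0.3,0,0,0,0,0,0,0.3,0,0,0,0,0,0,0.3,0,0,0,0,0,0,0.3,0,0,-0.6,0,0,0,0.3,0,0,-1,0,0,0,0.3,0,0,-1,0,0,0,0.3,0,0,-1,0,0,0,0.3,0,0,-1,0,0,0,0.3,0,0,-1,0,0,0])

```text
time: 95.93
position: [0.5774, -0.0173, 0.1882]
orientation: [[-0.565, 0.825, 0.0], [0.825, 0.565, 0.0], [0.0, 0.0, -1.0]]
wrist_force: [-0.0, 0.9, -0.3]
grip_width: 0.0555
grip_force: 0.0
```

```bash
python3 - <<'E'
from h import *
st(); knobs(.004); im,_=grab_frame("top")
save("fin",cv2.resize(im[170:308,200:384],(800,600),interpolation=cv2.INTER_CUBIC))
E
```

```text
95.93 [ 0.5774 -0.0173  0.1882] F [-0.   0.9 -0.3] w 0.0555 gf 0.0
red 0.43 lid [0.4352 0.3004] knob [0, 0, 640, 480, 307200] [0.6104 0.0504]
blue 0.49 lid [0.4277 0.2374] knob [245, 253, 7, 9, 39] [0.426  0.2342]
green 0.72 lid [0.4246 0.1516] knob [266, 263, 6, 9, 40] [0.4212 0.1497]
```

View pics/fin.png

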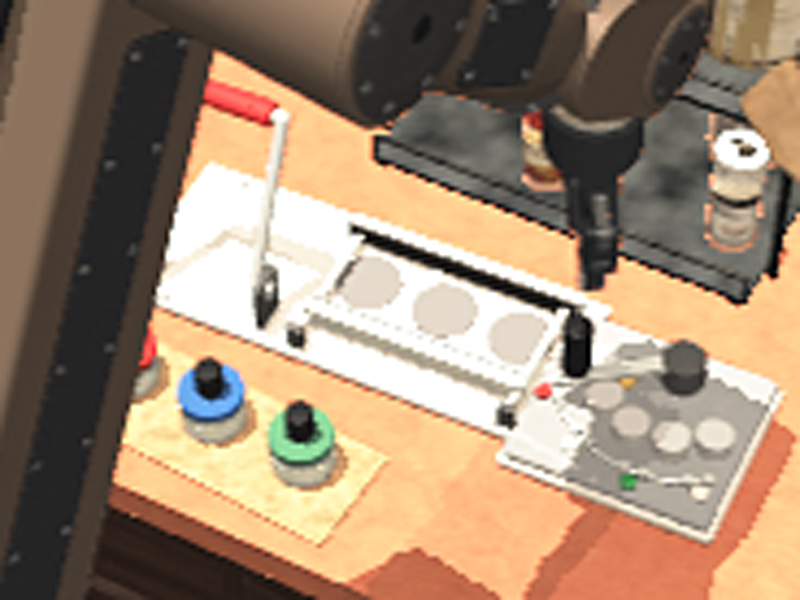

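The selector is back at the red mark ((543,390)) with its knob at (577,345). The lever is at rest and the tins stand upright on the mat, with red partly hidden by the arm but visible on it. The robot touches nothing, so I'm handing in.

```bash
python3 - <<'E'
from h import *
for r in finder.pinpoint("scene","tin_red_mid")[:0]: pass
grab_frame("scene")
for r in finder.pinpoint("scene","tin_red_mid")[:1]: print(r["p"],atz("scene",r["xy"],.037))
print(ctrl.close_job())
E
```

```text
0.55 [0.43858472 0.31811076 0.037     ]
the job is handed in; nothing more can be done
None
```

Job handed in: the selector went to the green notch and is now back in red, and the red, blue and green tins stand upright on the mat. The lever was pulled to its stop and eased back twice, because the red tin was found knocked off its pad after the first pull and had to be replaced.

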